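# Brush out a honed cylinder barrel

### The arm

A 6-joint arm with a two-finger parallel gripper is mounted at the origin on a cart in front of the work surface, level with it; the furniture and walls round the work are solid. World frame = base frame: x ahead of the robot, y to its left, z up, the work surface at z = 0. Lengths are in m, angles in rad, forces in N, time in s.
With the tool pointing down it reaches from about 0.275 to 0.725 m from the base axis. Payload 15.9 kg.
Tool frame: the origin (TCP) lies midway between the tips of the shut fingers; the grasp point (between the pads) lies 19 mm behind it; z points along the fingers, y is the line along which they close (so a half turn about z gives the same grasp; the last joint's range is limited). The gripper opens to 85 mm and grips with 20 to 120 N. Pads are 22 mm wide; open, the fingers measure 114 mm over their backs; the gripper's body (76 mm by 85 mm) begins 54 mm behind the grasp point. The pads swing forward as they close: fully open they stand 13 mm farther back than shut.
Start: joints at [1.234, 0.213, -0.034, 1.323, 0, 1.571], TCP at [0.165, 0.472, 0.231] pointing down, gripper open.
Joint ranges: [-2.98, 2.98], [-0.74, 1.72], [-1.14, 1.35], [-2.1, 2.04], [-1.57, 1.44], [-3.14, 3.14]. Speed limits (rad/s): [1.89, 1.89, 2.39, 2.57, 3.14, 3.14].

### API

Orientations are given as a rotation vector (axis times angle).
In Python, from plant import sense, imaging, sign_off gives the robot as it stands.
- The arm moves only by the shell command python3 -m crank 'ROWS'. ROWS is a JSON object of lists of equal length, an entry for each row: "translation": the shift along the tool's x, y, z in cm, a list of three; "delta_rot": the turn, a rotation vector about the tool's x, y, z in rad, a list of three; "fingers": the gripper's target within -1 to 1 (fully open at 1, half-way at 0, shut at -1). A call has 1 to 12 rows; each row shifts and turns the commanded pose from where the row before left it, along the tool's axes as they then stand; what a row does not reach is not made up. A row lasts 1/8 s, in which the tool goes at most 62.5 mm and 10.7 degrees, less where a joint would pass 70% of its speed; a pose out of reach is approached as far as the arm can. A call is refused whole if a number of a shift passes 6.25 or a number of a turn 0.188, either way. A call with a gripper value outside its range is refused whole. The fingers move at their own pace and stop on an object; the grip force is fixed at half the most. Time passes only in rows, so rows that do not move let the fingers close. It gives the time, the measured TCP pose, the force, the opening and the grip force at its end, in the units of the state.
- sense(): the state, without advancing time (a new reading comes with each control period).
- imaging.snapshot(name): name is "scene" or "side" or "wrist"; returns a dict with "color" (400x640x3 uint8, red, green, blue), "fovy" (degrees; the focal length in pixels is half the picture's height over the tangent of half this angle, whatever the lens; pixels are square), "cx", "cy" (the principal point, pixels), "view" (4x4, takes a point from world to camera coordinates). Camera axes: x right, y down, z forward; pixel columns grow to the right and rows downward; lengths in m; the calibration is good to about 2 mm. The wrist camera is an equidistant fisheye: a pixel r from the principal point sees the ray r / f radians off the axis. A picture is of the moment at which its call begins. There is no depth.
- sign_off(): hands the job in; it is judged then, once.
The state is a dict: "time": time; "joints": joint angles; "qvel": joint speeds; "joint_efforts": joint torques, N m; "tool_pos": TCP position; "orientation": TCP orientation; "ft_force": force on the tool from outside, world axes, zero at the start; "torque": the same for the moment, N m; "finger_gap": finger opening in m; "grip_force": force on a finger pad.
Only numpy, scipy, OpenCV 4.12 (cv2) and the standard library are available. Lean on these libraries where they do the work, as an engineer would, in place of code of your own. Each camera call takes 0.05 s, during which the arm holds its last target. There are 200 camera calls.

### The job

Take the wide, white-bristled brush with the blue handle off its barbed hook: lift its eye, swing the bristles out and back the eye over the barb, without wrenching at the hook. Stand it bristles down in the blue cylinder barrel and let go; then take it again by its eye, from above, and scrub the barrel with two full strokes, each time drawing it up until the bristles just show at the mouth without leaving the barrel, then pushing it right down to the floor. Finally stand it bristles down in the green mug and let go, leaving the slim brush hanging, the mug upright in its place and everything else on the trolley undisturbed.

Things in the scene. Friction and masses are not known exactly. Their poses are not given: they have to be found in the camera images.
- rack: Grey perforated panel, 300 mm wide, 346 high, 5 thick, fixed at the trolley's back; origin on the table under the panel's middle, x through the panel away from the robot, y along it, z up. Two barbed hooks stick out to -x at y = +75 and -75 mm; a spanner is fixed between them.
- left_hook (a point): Bend of the left hook (rack y = +75 mm), 280 mm high; axes as the rack's. A level 5 mm rod comes from the panel to this point, then bends up for 26 mm at 80 degrees to a top at x -4.5, z +25.6 mm, whence a 4 mm barb points back and down to x +4, z +22.8 mm. The eye (24 mm) is about 3 mm too small to be pulled off with the brush upright.
- right_hook (a point): Bend of the right hook (rack y = -75 mm), same shape. To unhook: raise the eye until the rod is in its middle, tilt the brush 35 to 60 degrees (bristles out to -x, eye top to the panel), lift the eye up round the upturn, its top passing behind the barb tip and its bottom in front of the bend, then draw it away to -x.
- wide_brush_eye (a point): Middle of the wide brush's eye, 163 mm above its tip: a round ring of 5 mm stock, 24 mm clear, 34 outside, in the brush's y-z plane (z from tip to eye; x through the eye, along the rod). Blue flat-sided handle, 19 mm (y) by 16 (x), from 16 to 65 mm below this point. Starts hanging upright on either hook, the eye's top on the rod, eye 10 to 16 mm behind the bend.
- wide_brush_tip (a point): Lower end of the wide brush, on its axis, z to the eye. White bristles reach 78 mm up from here, 46 mm across to look at, but they give way and act as a 38 mm cylinder with tapered end. Bare steel stem from 78 to 98 mm, then the handle. The brush is rigid, 180 mm long, about 80 g.
- wide_brush: The wide brush as a whole: origin and axes are those of its tip.
- slim_brush_eye (a point): Middle of the eye of the slim brush (red handle, brass-coloured bristles 20 mm across, otherwise the same shape and length), which hangs on the other hook and must stay there.
- barrel_floor (a point): Middle of the inner floor of the blue cylinder barrel, 10 mm above the table, z up. Fixed upright on an 84 mm square foot; bore 48 mm across, 130 deep, 60 outside. With the tip on this floor the eye's middle is 33 mm above the mouth and the handle nearly all inside, so fingers on the handle meet the rim; let go up to 30 mm higher, the brush slides down by itself and stands nearly upright.
- barrel_mouth (a point): Middle of the barrel's open mouth, 140 mm above the table (a 67 mm steel collar around its rim).
- mug_floor (a point): Middle of the inner floor of the green mug, 7 mm above the table; about 65 mm clear inside, 94 mm high, rim 82 mm across, loose, about 0.26 kg. Its handle sticks out to the mug's own -y, which varies. A brush let go in it leans against the rim.
- mug: The green mug; origin near the middle of its underside (the inner floor's middle lies 15 mm along its own +y), z up.
- brake_cleaner: tall white spray can with orange cap, 66 mm across, 206 high, back left corner; bystander; origin under its centre
- lube_can: dark spray can with black cap, 56 mm across, 185 high, back right corner; bystander; origin under its centre
- paste_tin: cream tin, 70 mm across, 58 high, at the left edge; bystander; origin under its centre
- pliers: red-handled pliers lying at the left edge, 168 long, 16 high; bystander; origin under its centre
- tape_measure: yellow tape measure lying at the right edge, 85 x 37 x 66 high; bystander; origin under its centre
- ratchet: steel ratchet handle lying along y at the front edge, 221 long, 38 high; bystander; origin under its centre

How it is judged:
By the outcome, as a careful person would: the job done as asked, in the order asked, and still so for the second after the job is handed in, with the robot touching nothing.
It also fails if it takes over 67 s, if anything falls off the work surface, if the arm or the gripper's body presses on something with over 40 N, if the wrist force passes 120 N, or if a joint passes its speed limit or range.

## Working session

There is one attempt and no reset: what is moved stays moved. The work goes in short steps, Python scripts to look and compute and a shell command to move; the robot and the scene stay as the last step left them, time stands still between calls to the robot, and variables do not carry over. Pictures are saved under pics/ and viewed, at most 10 in all, crops included, and the job is handed in when it is done.

```bash
ls; mkdir -p pics
python3 - <<'E'
from plant import sense, imaging
import cv2, numpy as np
s=sense(); print({k:np.round(v,3).tolist() for k,v in s.items()})
for n in ["scene","side"]:
    d=imaging.snapshot(n); cv2.imwrite(f"pics/{n}0.png",d["color"][...,::-1])
    np.savez(f"pics/{n}0.npz",**{k:d[k] for k in d})
    print(n,d["fovy"],d["cx"],d["cy"],np.round(d["view"],3).tolist())
E
```

```text
pics
{'time': 0.0, 'joints': [1.234, 0.213, -0.035, 1.323, 0.0, 1.571], 'qvel': [0.001, 0.001, 0.0, 0.001, 0.001, -0.001], 'joint_efforts': [0.0, -68.616, 48.712, 0.017, -0.0, 0.0], 'tool_pos': [0.165, 0.472, 0.231], 'orientation': [-0.526, -3.097, 0.002], 'ft_force': [-0.657, 0.245, -0.098], 'torque': [0.005, 0.013, 0.03], 'grip_force': 0.0, 'finger_gap': 0.086}
scene 50.47911221886977 314.63189531345284 207.27050587502384 [[0.88, -0.475, 0.02, -0.493], [-0.262, -0.52, -0.813, 0.284], [0.396, 0.71, -0.582, 1.059], [0.0, 0.0, 0.0, 1.0]]
side 54.14269644844819 319.41670334824687 197.0840647140807 [[-0.999, -0.04, -0.016, 0.548], [-0.006, 0.481, -0.877, 0.158], [0.043, -0.876, -0.48, 1.08], [0.0, 0.0, 0.0, 1.0]]
```

View pics/scene0.png

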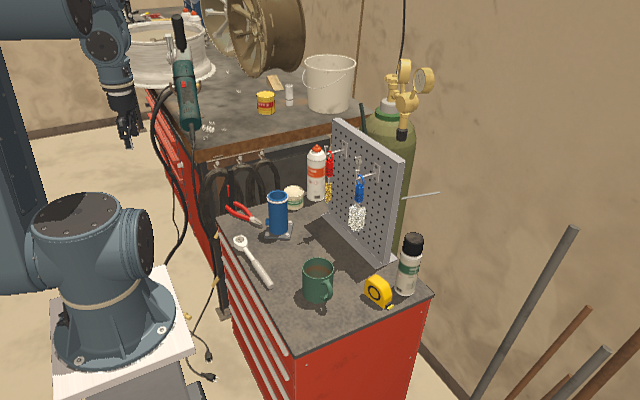

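View pics/side0.png

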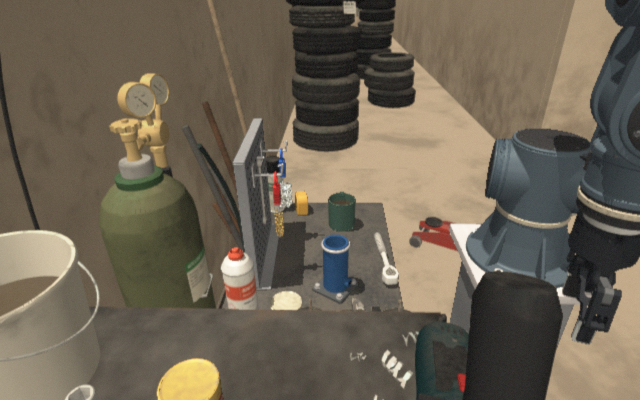

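Scene: wide brush hangs on the right hook around (358,200); slim red brush on the left hook (328,175); barrel mouth about (277,196), mug rim (319,268) with its handle toward lower right. Zooming in.

Run:
```python
import cv2
a=cv2.imread("pics/scene0.png"); c=a[110:310,220:440]; cv2.imwrite("pics/c1.png",cv2.resize(c,(660,600),interpolation=cv2.INTER_CUBIC))
a=cv2.imread("pics/side0.png"); c=a[110:310,225:425]; cv2.imwrite("pics/c2.png",cv2.resize(c,(600,600),interpolation=cv2.INTER_CUBIC))
```

```text
(no output)
```

View pics/c1.png

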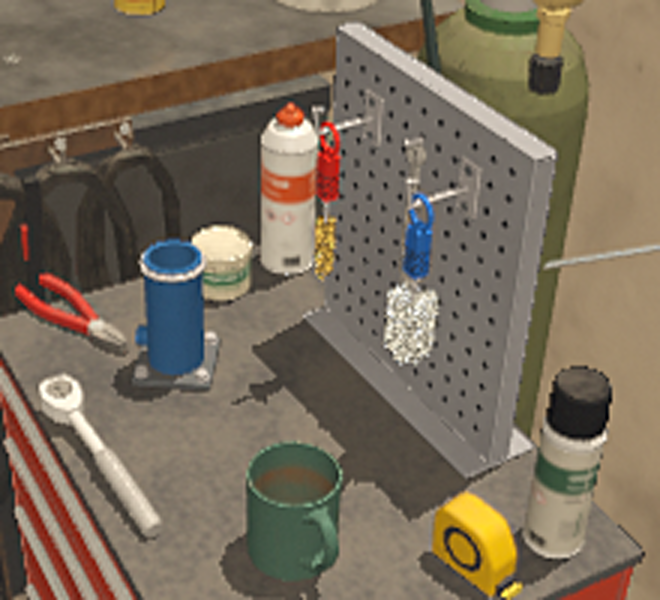

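View pics/c2.png

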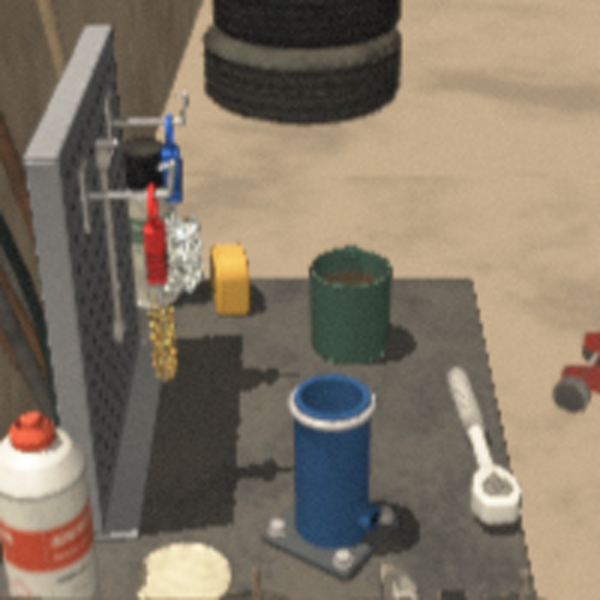

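```bash
cat > h.py <<'E'
import numpy as np
from scipy.optimize import least_squares
def load(n,k=0): return dict(np.load(f"pics/{n}{k}.npz"))
def ray(d,p):
    f=d["color"].shape[0]/2/np.tan(np.radians(float(d["fovy"]))/2)
    v=np.array([(p[0]-d["cx"])/f,(p[1]-d["cy"])/f,1.]); R=d["view"][:3,:3]
    return -R.T@d["view"][:3,3], R.T@v
def plane(d,p,z):
    o,r=ray(d,p); return o+r*(z-o[2])/r[2]
def tri(*dp):
    A=np.zeros((3,3));b=np.zeros(3);P=[]
    for d,p in dp:
        o,r=ray(d,p); r/=np.linalg.norm(r); M=np.eye(3)-np.outer(r,r); A+=M;b+=M@o; P.append((M,o))
    x=np.linalg.solve(A,b); return x,[np.linalg.norm(M@(x-o))*1000 for M,o in P]
E
python3 - <<'E'
from h import *
np.set_printoptions(precision=4,suppress=True)
s,d=load("scene"),load("side")
S=lambda x,y:(220+(x)/3,110+(y)/3); D=lambda x,y:(225+x/3,110+y/3)
for n,a,b in [("Lbend",S(325,131),D(163,193)),("Rbend",S(410,207),D(181,120)),("Rtop",S(404,180),D(186,93)),("Ltop",S(318,106),D(172,165)),("barrel",S(172,258),D(332,398)),("mug",S(294,473),D(350,270)),
 ("Lpl",S(366,121),D(85,195)),("Rpl",S(466,190),D(108,122))]:
    print(n,*tri((s,a),(d,b)))
print("barrel",plane(s,S(172,258),.14),plane(d,D(332,398),.14))
print("mug",plane(s,S(294,473),.094),plane(d,D(350,270),.094))
print("mughandle",plane(s,S(325,530),.05))
print("panelTL",plane(s,S(337,35),.346),"TR",plane(s,S(528,162),.346), "botR",plane(s,S(470,470),.0),plane(s,S(312,318),.0))
print("brush bristle bottom", plane(s,S(408,362),.12))
E
```

```text
Lbend [0.6366 0.0756 0.2798] [np.float64(2.951754110642035), np.float64(2.951754110641924)]
Rbend [ 0.6381 -0.0728  0.2791] [np.float64(0.6652435851790339), np.float64(0.665243585178883)]
Rtop [ 0.6319 -0.0692  0.3057] [np.float64(0.7483457866550719), np.float64(0.7483457866548772)]
Ltop [0.6287 0.0787 0.3056] [np.float64(4.161615653973099), np.float64(4.1616156539732)]
barrel [0.5048 0.1432 0.1354] [np.float64(1.9608527526721935), np.float64(1.9608527526723427)]
mug [ 0.4882 -0.1436  0.0896] [np.float64(2.7591458489931164), np.float64(2.7591458489930476)]
Lpl [0.6916 0.083  0.2778] [np.float64(2.5238249155448202), np.float64(2.523824915544716)]
Rpl [ 0.7013 -0.0685  0.278 ] [np.float64(0.7553281736043138), np.float64(0.7553281736042754)]
barrel [0.5043 0.1374 0.14  ] [0.503  0.1508 0.14  ]
mug [ 0.489  -0.1473  0.094 ] [ 0.4858 -0.1338  0.094 ]
mughandle [ 0.502  -0.1816  0.05  ]
panelTL [0.6836 0.1347 0.346 ] TR [ 0.6991 -0.1456  0.346 ] botR [ 0.6925 -0.1366  0.    ] [0.6763 0.1476 0.    ]
brush bristle bottom [ 0.6401 -0.0899  0.12  ]
```

```bash
cat >> h.py <<'E'
from scipy.spatial.transform import Rotation as Ro
import json
def rot(z,y):
    z=np.array(z,float);z/=np.linalg.norm(z);y=np.array(y,float);y-=z*(y@z);y/=np.linalg.norm(y)
    return np.c_[np.cross(y,z),y,z]
def pitchrot(pitch,yaw):  # tool pitched down from level, heading yaw, tool y = left
    return rot([np.cos(pitch)*np.cos(yaw),np.cos(pitch)*np.sin(yaw),-np.sin(pitch)],[-np.sin(yaw),np.cos(yaw),0])
def plan(p0,R0,p1,R1,n):
    w=Ro.from_matrix(R0.T@R1).as_rotvec()/n; A=np.zeros((3,3));M=Ro.from_rotvec(w).as_matrix();K=np.eye(3)
    for i in range(n): A+=K;K=K@M
    t=np.linalg.solve(A,R0.T@(np.array(p1)-p0)); K=R0;p=np.array(p0)
    path=[]
    for i in range(n): p=p+K@t;K=K@M;path.append(p.round(3).tolist())
    print(n,"rows t(cm)",(t*100).round(2).tolist(),"w",w.round(4).tolist(),"|t|",round(np.linalg.norm(t)*100,2)); return path
def cur():
    from plant import sense
    s=sense(); return s,np.array(s["tool_pos"]),Ro.from_rotvec(s["orientation"]).as_matrix()
E
python3 - <<'E'
from h import *
s,p,R=cur()
c=np.array([.5*np.cos(.5),.5*np.sin(.5),.30])
print(plan(p,R,[.39,.27,.30],pitchrot(1.2,.5),9))
print(plan(np.array([.39,.27,.30]),pitchrot(1.2,.5),[.54,-.07,.29],pitchrot(0.2,.0),10))
E
```

```text
9 rows t(cm) [-2.6, -2.35, -0.41] w [-0.0173, -0.0388, -0.0919] |t| 3.53
[[0.182, 0.441, 0.235], [0.201, 0.412, 0.24], [0.223, 0.384, 0.245], [0.247, 0.359, 0.252], [0.273, 0.336, 0.259], [0.3, 0.316, 0.268], [0.329, 0.298, 0.277], [0.359, 0.283, 0.288], [0.39, 0.27, 0.3]]
10 rows t(cm) [-0.18, -3.7, 0.58] w [0.0399, -0.0978, 0.0336] |t| 3.75
[[0.411, 0.239, 0.295], [0.431, 0.208, 0.292], [0.45, 0.175, 0.289], [0.468, 0.142, 0.288], [0.484, 0.108, 0.287], [0.498, 0.074, 0.287], [0.511, 0.039, 0.288], [0.523, 0.003, 0.288], [0.532, -0.033, 0.289], [0.54, -0.07, 0.29]]
```

```bash
python3 -m crank '{"translation":[[-2.6,-2.35,-0.41],[-2.6,-2.35,-0.41],[-2.6,-2.35,-0.41],[-2.6,-2.35,-0.41],[-2.6,-2.35,-0.41],[-2.6,-2.35,-0.41],[-2.6,-2.35,-0.41],[-2.6,-2.35,-0.41],[-2.6,-2.35,-0.41]],"delta_rot":[[-0.0173,-0.0388,-0.0919],[-0.0173,-0.0388,-0.0919],[-0.0173,-0.0388,-0.0919],[-0.0173,-0.0388,-0.0919],[-0.0173,-0.0388,-0.0919],[-0.0173,-0.0388,-0.0919],[-0.0173,-0.0388,-0.0919],[-0.0173,-0.0388,-0.0919],[-0.0173,-0.0388,-0.0919]],"fingers":[1,1,1,1,1,1,1,1,1]}'; python3 -c "
from h import *
s,p,R=cur();print(s['time'],s['joints'],p,R)
plan(p,R,[.54,-.07,.29],pitchrot(0.2,.0),10)"
```

```text
time: 1.23
tool_pos: [0.3904, 0.2696, 0.3004]
orientation: [-0.692, 2.69, 0.13]
ft_force: [0.4, 0.6, -0.1]
finger_gap: 0.0851
grip_force: 0.0
1.225 [ 0.63717784 -0.18355866 -0.3424695   1.04238788 -0.04917675  0.12454874] [0.39036092 0.26963077 0.30040053] [[-8.15768394e-01 -4.82336644e-01  3.19175953e-01]
 [-4.49437346e-01  8.75985718e-01  1.75085963e-01]
 [-3.64043952e-01 -6.19998039e-04 -9.31381563e-01]]
10 rows t(cm) [-0.17, -3.7, 0.58] w [0.0401, -0.0976, 0.0338] |t| 3.75
```

```bash
python3 -m crank '{"translation":[[-0.17,-3.7,0.58],[-0.17,-3.7,0.58],[-0.17,-3.7,0.58],[-0.17,-3.7,0.58],[-0.17,-3.7,0.58],[-0.17,-3.7,0.58],[-0.17,-3.7,0.58],[-0.17,-3.7,0.58],[-0.17,-3.7,0.58],[-0.17,-3.7,0.58]],"delta_rot":[[0.04,-0.0976,0.0338],[0.04,-0.0976,0.0338],[0.04,-0.0976,0.0338],[0.04,-0.0976,0.0338],[0.04,-0.0976,0.0338],[0.04,-0.0976,0.0338],[0.04,-0.0976,0.0338],[0.04,-0.0976,0.0338],[0.04,-0.0976,0.0338],[0.04,-0.0976,0.0338]],"fingers":[1,1,1,1,1,1,1,1,0.3,0.3]}'; python3 -c "
from h import *
from plant import imaging
import cv2
s,p,R=cur();print(s['time'],s['joints'],p,R[:,2])
d=imaging.snapshot('wrist'); np.savez('pics/wrist1.npz',**d); print(d['fovy'],d['cx'],d['cy'],d['view'])
cv2.imwrite('pics/wrist1.png',d['color'][...,::-1])"
```

```text
time: 2.48
tool_pos: [0.5701, -0.0806, 0.3494]
orientation: [-0.005, 1.853, 0.006]
ft_force: [0.2, 1.0, 0.3]
finger_gap: 0.0555
grip_force: 0.0
2.475 [-0.30012759 -0.4052259  -1.13448115 -0.43442004  0.29448428 -0.0865258 ] [ 0.57011871 -0.08055002  0.34940816] [ 0.96053746  0.00656451 -0.27807318]
65.70646984690485 321.1583400876131 195.99126785242925 [[-6.02317428e-03  9.99981442e-01  9.14399694e-04  8.30151643e-02]
 [ 8.32939281e-03 -8.64214286e-04  9.99964937e-01 -3.26297158e-01]
 [ 9.99947170e-01  6.03057948e-03 -8.32403293e-03 -4.10296064e-01]
 [ 0.00000000e+00  0.00000000e+00  0.00000000e+00  1.00000000e+00]]
```

View pics/wrist1.png

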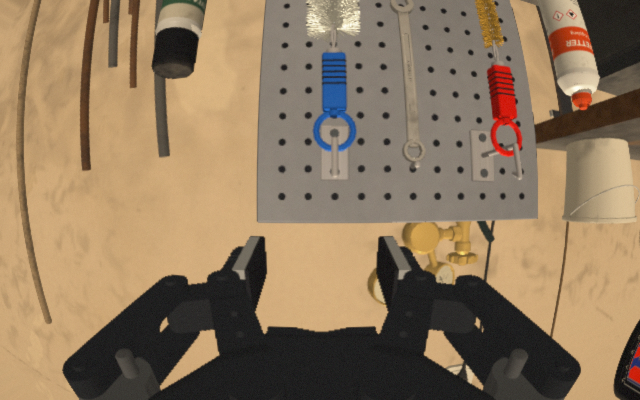

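Wrist view (upside-down): eye of the wide brush at (334,131), blue handle (334,82), its hook rod around (336,160); slim brush eye (505,135). The arm hit the q3 limit, so I fit its kinematics before choosing the grip.

```bash
cat > k.py <<'E'
from h import *
Q=[[1.234,.213,-.0345,1.323,0,1.571],[.63718,-.18356,-.34247,1.04239,-.04918,.12455],[-.30013,-.40523,-1.13448,-.43442,.29448,-.08653]]
P=[[.165,.472,.231],[.39036,.26963,.30040],[.57012,-.08055,.34941]]
O=[[-.526,-3.097,.002],[-.692,2.69,.13],[-.005,1.853,.006]]
def fk(k,q):
    a,h,L1,L2,d2,m,t=k; al=q[1]-q[2]; be=al+q[3]
    u=np.array([np.cos(be),0,-np.sin(be)])
    td=np.cos(q[4])*u+np.sin(q[4])*np.array([0,1,0])
    p=np.array([a,0,h])+L1*np.array([np.sin(q[1]),0,np.cos(q[1])])+L2*np.array([np.cos(al+d2),0,-np.sin(al+d2)])+m*u+t*td
    Z=Ro.from_euler('z',q[0]).as_matrix()
    # tool y at q6=0: lateral in j5 frame
    y=np.cos(q[4])*np.array([0,1,0])-np.sin(q[4])*u
    R=Z@rot(td,y)@Ro.from_euler('z',q[5]).as_matrix()
    return Z@p,R
def res(k): return np.concatenate([(fk(k,q)[0]-p) for q,p in zip(Q,P)])
E
python3 - <<'E'
from k import *
for q,o in zip(Q,O): print((Ro.from_matrix(fk([0]*7,q)[1]).inv()*Ro.from_rotvec(o)).as_rotvec().round(3))
for x0 in ([0,.3,.4,.4,0,.1,.2],[.1,.2,.3,.3,.3,.1,.3],[0,.1,.5,.5,0,.1,.25]):
    r=least_squares(res,x0,x_scale=.1); print(r.x.round(4),r.cost,abs(r.fun).max())
E
```

```text
[ 0.002  0.    -0.001]
[-0. -0. -0.]
[-0.  0.  0.]
[-0.0018  0.2443  0.4868  0.4001 -0.166   0.141   0.3156] 3.113182348349086e-08 0.00023550761236823536
[-0.0018  0.2443  0.4868  0.4001 -0.166   0.141   0.3156] 3.1131823483491446e-08 0.00023550761930846154
[-0.0018  0.2443  0.4868  0.4001 -0.166   0.141   0.3156] 3.113182348348772e-08 0.00023550761959814648
```

```bash
cat >> h.py <<'E'
def proj(d,X,fish=False):
    f=d["color"].shape[0]/2/np.tan(np.radians(float(d["fovy"]))/2)
    c=d["view"][:3,:3]@np.array(X)+d["view"][:3,3]
    if fish:
        rr=np.hypot(c[0],c[1]); th=np.arctan2(rr,c[2]); return np.array([d["cx"]+f*th*c[0]/rr,d["cy"]+f*th*c[1]/rr])
    return np.array([d["cx"]+f*c[0]/c[2],d["cy"]+f*c[1]/c[2]])
E
python3 - <<'E'
from k import *
np.set_printoptions(precision=4,suppress=True)
s,d,w=load("scene"),load("side"),load("wrist",1)
S=lambda x,y:(220+x/3,110+y/3); D=lambda x,y:(225+x/3,110+y/3)
obs=[]  # cam, fish, kind, rack coords fn(b), pixel
C=lambda x,y,z:(lambda b:np.array([x,y,z]))
H=lambda y,dx,dz:(lambda b:np.array([b+dx,y,.28+dz]))
obs=[(s,0,C(-.0025,.15,.346),S(337,35)),(s,0,C(-.0025,-.15,.346),S(528,162)),(w,1,C(-.0025,-.15,.346),(258,222)),(w,1,C(-.0025,.15,.346),(537,219)),
(s,0,H(.075,0,0),S(325,131)),(d,0,H(.075,0,0),D(163,193)),(s,0,H(.075,-.0045,.0256),S(318,106)),(d,0,H(.075,-.0045,.0256),D(172,165)),
(s,0,H(-.075,0,0),S(410,207)),(d,0,H(-.075,0,0),D(181,120)),(s,0,H(-.075,-.0045,.0256),S(404,180)),(d,0,H(-.075,-.0045,.0256),D(186,93)),
(w,1,H(-.075,-.0045,.0256),(336,178)),(w,1,H(.075,-.0045,.0256),(520,178))]
def X(v,f): return Ro.from_euler('z',v[2]).apply(f(v[3]))+[v[0],v[1],0]
def r(v): return np.concatenate([proj(c,X(v,f),k)-p for c,k,f,p in obs])
q=least_squares(r,[.69,0,.04,-.055],loss="soft_l1",f_scale=1.5,x_scale=.01); v=q.x
print(v); print(r(v).reshape(-1,2).round(1).tolist())
b=X(v,H(-.075,0,0)); print("Rbend",b,"L",X(v,H(.075,0,0)))
# eye centre behind bend by e, fit from wrist+scene
xa=Ro.from_euler('z',v[2]).apply([1,0,0])
e=[(w,1,(334,131)),(s,0,S(424,210)),(d,0,D(171,132))]
g=least_squares(lambda u:np.concatenate([proj(c,b+xa*u[0]+[0,0,-.0095]+np.array([-xa[1],xa[0],0])*u[1],k)-p for c,k,p in e]),[.013,0])
print("eye offs",g.x,g.fun)
E
```

```text
[ 0.7035  0.009   0.0355 -0.0682]
[[-0.6, -3.8], [1.2, -1.5], [-1.4, 0.8], [0.1, -0.0], [-3.1, -0.0], [0.3, 0.3], [-1.8, 0.6], [-1.4, -0.6], [-1.1, -0.9], [-0.4, 0.2], [0.2, -0.0], [-0.9, -0.0], [0.5, -3.6], [-0.7, -1.2]]
Rbend [ 0.638  -0.0684  0.28  ] L [0.6327 0.0815 0.28  ]
eye offs [ 0.0123 -0.0016] [-0.2473  0.3109 -1.8743  0.2829 -1.4029 -0.6563]
```

```bash
cat >> k.py <<'E'
K=[-.0018,.2443,.4868,.4001,-.166,.141,.3156]
LO=np.array([-2.98,-.74,-1.14,-2.1,-1.57,-3.14]);HI=np.array([2.98,1.72,1.35,2.04,1.44,3.14])
def ik(p,R,q0=(0,0,-.6,.6,0,0)):
    def f(q):
        a,B=fk(K,q); return np.r_[(a-p)*10,Ro.from_matrix(B.T@R).as_rotvec()]
    best=None
    for s in (q0,(0,.2,-.3,1,.5,0),(0,.2,-.3,1,-.5,0),(0,.2,-.3,1,-.5,1),(0,.2,-.3,1,.5,-1)):
        r=least_squares(f,np.clip(s,LO+.01,HI-.01),bounds=(LO+.005,HI-.005))
        if best is None or r.cost<best.cost: best=r
        if best.cost<1e-7: break
    return best.x,np.sqrt(2*best.cost)
EY=.0355
def brush(tilt,yaw=EY): # brush frame: z to eye, x along rod ; tilt: eye top to +x
    return Ro.from_euler('z',yaw).as_matrix()@Ro.from_euler('y',tilt).as_matrix()
def tool(eye,B,g,phi,psi=0): # grasp g below eye, tool pitched phi relative to brush, heading psi in brush frame
    R=B@Ro.from_euler('z',psi).as_matrix()@pitchrot(phi,0)
    return eye-g*B[:,2]+.019*R[:,2],R
E
python3 - <<'E'
from k import *
np.set_printoptions(precision=2,suppress=True)
e0=np.array([.650,-.0695,.2705])
for phi in np.radians([15,25,35,45]):
    g=.042
    for nm,e,t in [("grasp",e0,0),("pre",e0-[.09,0,0],0),("tilt",e0+[0,0,.01],.85),("off",e0+[-.03,0,.05],.85),("away",e0+[-.12,0,.07],.85),("away0",e0+[-.1,0,.1],.0)]:
        q,c=ik(*tool(e,brush(t),g,phi)); print(int(np.degrees(phi)+.5),nm,q,round(c,4))
    for ez in (.33,.203):
      for psi in np.radians([-90,-70,-50,-30,0,40,60,75,90]):
        q,c=ik(*tool(np.array([.504,.145,ez]),brush(0,0.28),g,phi,psi))
        if c<1e-3: print("  barrel",ez,int(round(np.degrees(psi))),q)
E
```

```text
15 grasp [-0.22  0.15 -1.13 -0.96  0.26 -0.08] 0.0544
15 pre [-0.32 -0.17 -1.13 -0.46  0.38 -0.18] 0.222
15 tilt [-0.15  0.09 -0.29  0.74  0.08 -0.17] 0.0
15 off [-0.16  0.01 -0.27  0.84  0.09 -0.18] 0.0
15 away [-0.2  -0.17 -0.38  0.91  0.1  -0.21] 0.0
15 away0 [-0.3  -0.38 -1.13 -0.41  0.33 -0.11] 0.0678
  barrel 0.33 -70 [ 0.84  0.52 -0.14  1.58 -1.23  2.27]
  barrel 0.33 -50 [ 0.85  0.05 -0.75  0.33 -1.28  1.12]
  barrel 0.33 40 [-0.26 -0.09 -1.01 -0.23  1.15 -0.65]
  barrel 0.33 60 [-0.3   0.3  -0.41  1.06  1.3  -1.77]
  barrel 0.33 75 [-0.27  0.61 -0.04  1.75  1.18 -2.43]
  barrel 0.203 -90 [ 0.78  0.94  0.17  1.87 -1.01  2.7 ]
  barrel 0.203 -70 [ 0.84  0.68 -0.25  1.31 -1.23  2.27]
  barrel 0.203 -50 [ 0.85  0.3  -0.9  -0.07 -1.28  1.12]
  barrel 0.203 60 [-0.3   0.47 -0.55  0.75  1.3  -1.77]
  barrel 0.203 75 [-0.27  0.75 -0.14  1.5   1.18 -2.43]
  barrel 0.203 90 [-0.22  0.94  0.17  1.87  1.01 -2.7 ]
25 grasp [-0.2   0.04 -1.04 -0.63  0.22 -0.1 ] 0.0
25 pre [-0.27 -0.19 -1.13 -0.42  0.28 -0.15] 0.0642
25 tilt [-0.14  0.22 -0.06  1.01  0.05 -0.17] 0.0
25 off [-0.14  0.15 -0.
[... 2820 characters left out ...]
.12 -0.55  0.68  0.66 -0.89]
  barrel 0.33 60 [-0.13  0.11 -0.28  1.06  0.78 -1.41]
  barrel 0.33 75 [-0.13  0.29 -0.06  1.36  0.77 -1.77]
  barrel 0.33 90 [-0.1   0.47  0.18  1.64  0.72 -2.09]
  barrel 0.203 -90 [ 0.66  0.54 -0.04  1.35 -0.72  2.09]
  barrel 0.203 -70 [ 0.69  0.32 -0.35  0.96 -0.78  1.66]
  barrel 0.203 -50 [ 0.67  0.1  -0.65  0.52 -0.74  1.15]
  barrel 0.203 -30 [ 0.58 -0.08 -0.89  0.16 -0.54  0.65]
  barrel 0.203 0 [ 0.28 -0.2  -1.04 -0.06 -0.    0.  ]
  barrel 0.203 40 [-0.07  0.01 -0.79  0.32  0.66 -0.89]
  barrel 0.203 60 [-0.13  0.21 -0.51  0.74  0.78 -1.41]
  barrel 0.203 75 [-0.13  0.38 -0.27  1.06  0.77 -1.77]
  barrel 0.203 90 [-0.1   0.54 -0.04  1.35  0.72 -2.09]
```

Run:
```python
from k import *
np.set_printoptions(precision=3,suppress=True)
def dseg(p,a,b):
    a,b=np.array(a),np.array(b);t=np.clip((p-a)@(b-a)/((b-a)@(b-a)),0,1);return np.linalg.norm(p-a-t*(b-a))
segs=[((60,0),(0,0),2.5),((0,0),(-4.5,25.6),2.5),((-4.5,25.6),(4,22.8),2.)]
def clr(c,t):
    u=np.array([np.sin(t),np.cos(t)]); return min(dseg(c+s*14.5*u,a,b)-r-2.5 for s in(1,-1) for a,b,r in segs)
for td in (40,45,50,55):
    t=np.radians(td);o=[]
    for z in range(0,41,4):
        xs=np.arange(-12,16,.25); v=[clr(np.array([x,z]),t) for x in xs]; i=int(np.argmax(v))
        ok=xs[[k for k in range(len(xs)) if v[k]>v[i]-.5]]
        o.append((z,xs[i],round(v[i],1)))
    print(td,o)
e0=np.array([.650,-.0695,.2705])
for phi in (20,25,28):
  for g in (.03,):
    for nm,e,tl in [("grasp",e0,0),("up",e0+[0,0,.01],0),("pre9",None,0),("pre6",None,0),("away0",e0+[-.08,0,.09],0)]:
        p,R=tool(e0 if e is None else e,brush(tl),g,np.radians(phi))
        if nm[:3]=="pre": p=p-R[:,2]*.01*int(nm[3])
        q,c=ik(p,R,(-.2,-.1,-1,-.3,.2,-.1)); print(phi,nm,p,q,round(c,4))
```

```text
40 [(0, np.float64(0.25), np.float64(6.1)), (4, np.float64(1.25), np.float64(5.6)), (8, np.float64(1.5), np.float64(3.3)), (12, np.float64(1.5), np.float64(2.3)), (16, np.float64(0.5), np.float64(2.7)), (20, np.float64(-2.0), np.float64(4.4)), (24, np.float64(-5.5), np.float64(7.1)), (28, np.float64(-8.5), np.float64(9.5)), (32, np.float64(-12.0), np.float64(12.4)), (36, np.float64(-12.0), np.float64(11.8)), (40, np.float64(-12.0), np.float64(12.1))]
45 [(0, np.float64(-1.5), np.float64(5.3)), (4, np.float64(0.5), np.float64(6.4)), (8, np.float64(1.25), np.float64(4.3)), (12, np.float64(1.5), np.float64(3.3)), (16, np.float64(0.75), np.float64(3.3)), (20, np.float64(-1.25), np.float64(4.5)), (24, np.float64(-4.5), np.float64(6.9)), (28, np.float64(-7.75), np.float64(9.5)), (32, np.float64(-11.0), np.float64(12.1)), (36, np.float64(-12.0), np.float64(12.8)), (40, np.float64(-12.0), np.float64(13.2))]
50 [(0, np.float64(-3.25), np.float64(4.3)), (4, np.float64(0.0), np.float64(7.3)), (8, np.float64(1.0), np.float64(5.2)), (12, np.float64(1.5), np.float64(4.0)), (16, np.float64(1.0), np
[... 1218 characters left out ...]
.667 -0.069  0.242] [-0.204 -0.014 -1.006 -0.544  0.217 -0.103] 0.0
25 pre9 [ 0.586 -0.072  0.271] [-0.267 -0.266 -1.101 -0.381  0.273 -0.131] 0.0
25 pre6 [ 0.613 -0.071  0.258] [-0.243 -0.17  -1.081 -0.46   0.252 -0.12 ] 0.0
25 away0 [ 0.587 -0.069  0.322] [-0.257 -0.355 -0.996 -0.189  0.264 -0.126] 0.0
28 grasp [ 0.667 -0.069  0.232] [-0.2   -0.016 -0.97  -0.454  0.208 -0.112] 0.0
28 up [ 0.667 -0.069  0.242] [-0.2   -0.037 -0.955 -0.418  0.208 -0.112] 0.0
28 pre9 [ 0.587 -0.072  0.274] [-0.258 -0.281 -1.034 -0.246  0.259 -0.141] 0.0
28 pre6 [ 0.614 -0.071  0.26 ] [-0.236 -0.19  -1.019 -0.325  0.239 -0.13 ] 0.0
28 away0 [ 0.587 -0.069  0.322] [-0.25  -0.354 -0.939 -0.079  0.252 -0.137] 0.0
```

```bash
cat >> k.py <<'E'
E0=np.array([.650,-.0695,.2705]); G=.031; PHI=np.radians(26)
E
python3 - <<'E'
from k import *
s,p,R=cur(); p1,R1=tool(E0,brush(0),G,PHI)
pre=p1-R1[:,2]*.08
print(p,pre,p1); print(plan(p,R,pre,R1,5)); plan(pre,R1,p1,R1,4)
E
```

```text
[ 0.57165739 -0.08381245  0.35120402] [ 0.59520811 -0.07144593  0.26624064] [ 0.66706633 -0.06889389  0.23117095]
5 rows t(cm) [1.44, 0.24, 1.03] w [-0.0061, 0.0354, -0.0027] |t| 1.78
[[0.578, -0.081, 0.335], [0.583, -0.079, 0.318], [0.588, -0.076, 0.301], [0.592, -0.074, 0.284], [0.595, -0.071, 0.266]]
4 rows t(cm) [-0.0, 0.0, 2.0] w [0.0, 0.0, 0.0] |t| 2.0
```

```bash
python3 -m crank '{"translation":[[1.44,0.24,1.03],[1.44,0.24,1.03],[1.44,0.24,1.03],[1.44,0.24,1.03],[1.44,0.24,1.03],[0,0,0]],"delta_rot":[[-0.006,0.0354,-0.003],[-0.006,0.0354,-0.003],[-0.006,0.0354,-0.003],[-0.006,0.0354,-0.003],[-0.006,0.0354,-0.003],[0,0,0]],"fingers":[0.3,0.3,0.3,0.3,0.3,0.3]}'; python3 -c "
from k import *
from plant import imaging
import cv2
s,p,R=cur();print(s['joints'],p)
p1,R1=tool(E0,brush(0),G,PHI)
plan(p,R,p1-R1[:,2]*.08,R1,2)
plan(p,R,p1,R1,4)
for n in ('wrist','scene'):
  d=imaging.snapshot(n); np.savez(f'pics/{n}2.npz',**d)
  if n=='wrist': print(proj(d,E0,True)); a=d['color'][60:360,170:490]
  else: b=d['color'][100:250,290:450]
im=np.hstack([cv2.resize(a,(480,450)),cv2.resize(b,(320,300)).copy().__class__((0,)) if 0 else np.vstack([cv2.resize(b,(320,300)),np.zeros((150,320,3),np.uint8)])])
cv2.imwrite('pics/v2.png',im[...,::-1])"
```

```text
time: 3.28
tool_pos: [0.593, -0.0661, 0.2617]
orientation: [-0.044, 2.035, 0.025]
ft_force: [0.4, -0.4, 0.0]
finger_gap: 0.055
grip_force: 0.0
[-0.24528098 -0.23978551 -1.07856162 -0.35776019  0.2557546  -0.13284849] [ 0.59295183 -0.06612597  0.26169675]
2 rows t(cm) [-0.25, -0.27, -0.01] w [0.0027, -0.0052, 0.0021] |t| 0.37
4 rows t(cm) [-0.14, -0.14, 2.0] w [0.0014, -0.0026, 0.0011] |t| 2.01
[311.89945038 264.603777  ]
```

View pics/v2.png

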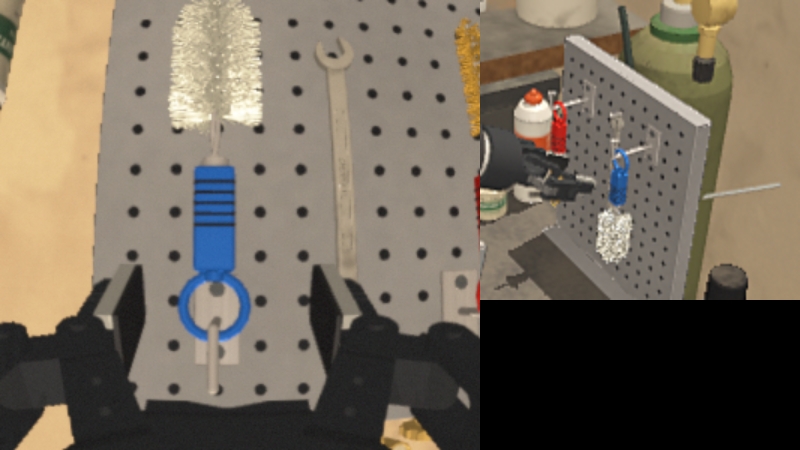

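Wrist crop: eye at full-picture pixel (312.7,263.3), predicted (311.9,264.6): the estimate holds to about 1 mm, with the handle between the pads. Approach and grip.

```bash
python3 -m crank '{"translation":[[-0.14,-0.14,2],[-0.14,-0.14,2],[-0.14,-0.14,2],[-0.14,-0.14,2],[0,0,0],[0,0,0],[0,0,0],[0,0,0],[0,0,0],[0,0,0]],"delta_rot":[[0.0014,-0.0026,0.001],[0.0014,-0.0026,0.001],[0.0014,-0.0026,0.001],[0.0014,-0.0026,0.001],[0,0,0],[0,0,0],[0,0,0],[0,0,0],[0,0,0],[0,0,0]],"fingers":[0.3,0.3,0.3,0.3,0.3,-1,-1,-1,-1,-1]}'
python3 - <<'E'
from k import *
s,p,R=cur(); p1,R1=tool(E0,brush(0),G,PHI); print(p,p1)
# rel. grip: keep measured R relative to brush upright, TCP->eye offset
B0=brush(0); Rb=B0.T@R; off=B0.T@(p-E0)   # tool in brush frame
np.savez("grip.npz",Rb=Rb,off=off); bend=np.array([.638,-.0684,.28]); X=B0[:,0]
P,RR=p,R
print(plan(P,RR,p+[0,0,.0095],R,2)); P=p+[0,0,.0095]
B=brush(np.radians(50)); e=E0+[0,0,.0095]
print(plan(P,RR,e+B@off,B@Rb,6)); P=e+B@off;RR=B@Rb
E
```

```text
time: 4.62
tool_pos: [0.6673, -0.0694, 0.2331]
orientation: [-0.036, 2.021, 0.021]
ft_force: [-3.2, -0.9, 3.8]
finger_gap: 0.018
grip_force: 60.9
[ 0.66734039 -0.06937779  0.23312614] [ 0.66706633 -0.06889389  0.23117095]
2 rows t(cm) [-0.43, -0.0, -0.21] w [0.0, 0.0, 0.0] |t| 0.48
[[0.667, -0.069, 0.238], [0.667, -0.069, 0.243]]
6 rows t(cm) [0.43, -0.0, -0.41] w [-0.0001, 0.1454, -0.0002] |t| 0.6
[[0.662, -0.07, 0.241], [0.656, -0.07, 0.239], [0.65, -0.07, 0.239], [0.644, -0.07, 0.239], [0.638, -0.07, 0.241], [0.633, -0.071, 0.243]]
```

```bash
python3 -m crank '{"translation":[[-0.43,0,-0.21],[-0.43,0,-0.21],[0,0,0]],"delta_rot":[[0,0,0],[0,0,0],[0,0,0]],"fingers":[-1,-1,-1]}'
```

```text
time: 5.0
tool_pos: [0.6674, -0.0693, 0.2429]
orientation: [-0.036, 2.021, 0.021]
ft_force: [-0.4, -0.5, -0.4]
finger_gap: 0.0181
grip_force: 60.6
```

```bash
python3 -c "
from k import *
from plant import imaging
import cv2
s,p,R=cur();print(s['joints'],p,s['ft_force'])
I=[]
for n,c in (('scene',(140,200,330,390)),('side',(130,200,250,320)),('wrist',(200,350,240,400))):
  d=imaging.snapshot(n); np.savez(f'pics/{n}3.npz',**d); 
  I.append(cv2.resize(d['color'][c[0]:c[1],c[2]:c[3]],(260,300),interpolation=cv2.INTER_CUBIC))
cv2.imwrite('pics/v3.png',np.hstack(I)[...,::-1])"
```

```text
[-0.20332412 -0.02159691 -0.99190873 -0.50843416  0.21343103 -0.10606516] [ 0.66736776 -0.06933869  0.24290746] [-0.36359626 -0.50866395 -0.37430918]
```

View pics/v3.png

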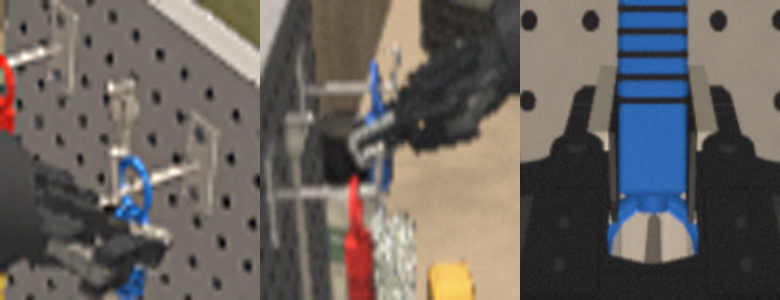

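The rod now runs through the middle of the ring (scene crop around (130,185)), forces near zero. Tilt about the eye.

```bash
python3 -m crank '{"translation":[[0.43,0,-0.41],[0.43,0,-0.41],[0.43,0,-0.41],[0.43,0,-0.41],[0.43,0,-0.41],[0.43,0,-0.41],[0,0,0]],"delta_rot":[[0,0.1454,0],[0,0.1454,0],[0,0.1454,0],[0,0.1454,0],[0,0.1454,0],[0,0.1454,0],[0,0,0]],"fingers":[-1,-1,-1,-1,-1,-1,-1]}'
cat >> k.py <<'E'
def eyepose():  # eye position and brush rotation from the grip
    g=np.load("grip.npz"); s,p,R=cur(); B=R@g["Rb"].T; return s,p,R,p-B@g["off"],B
E
python3 - <<'E'
from k import *
s,p,R,e,B=eyepose(); bend=np.array([.638,-.0684,.28]); X=brush(0)
print("eye rel bend mm",(X.T@(e-bend)*1000).round(1)," tilt",np.degrees(np.arcsin(B[0,2])).round(1),s['ft_force'].round(1))
P=p
c0=X.T@(e-bend)
for x,z in [(4,2),(1.5,5),(1,8),(1.5,12),(1,16),(-1,20),(-4,25),(-8,30),(-30,36)]:
    T=e+X@(np.array([x/1000,c0[1],z/1000])-c0)+(p-e); print((x,z),(R.T@(T-P)*100).round(2).tolist()); P=T
E
```

```text
time: 6.02
tool_pos: [0.6462, -0.0713, 0.2368]
orientation: [-0.045, 2.74, 0.01]
ft_force: [-0.0, 0.7, -0.9]
finger_gap: 0.0178
grip_force: 60.4
eye rel bend mm [19.6 -2.8 -3.7]  tilt 41.2 [-0.   0.7 -0.9]
(4, 2) [1.22, -0.0, -1.13]
(1.5, 5) [0.11, -0.0, -0.37]
(1, 8) [-0.07, 0.0, -0.3]
(1.5, 12) [-0.2, 0.0, -0.35]
(1, 16) [-0.11, 0.0, -0.39]
(-1, 20) [0.03, -0.0, -0.45]
(-4, 25) [0.08, -0.0, -0.58]
(-8, 30) [0.17, -0.0, -0.62]
(-30, 36) [1.79, -0.0, -1.41]
```

```bash
cat >> k.py <<'E'
def togo(x,z,tilt,n,y=None):
    s,p,R,e,B=eyepose(); bend=np.array([.638,-.0684,.28]); X=brush(0); g=np.load("grip.npz"); c0=X.T@(e-bend)
    print("eye rel bend mm",(c0*1000).round(1)," tilt",np.degrees(np.arcsin(B[0,2])).round(1),s['ft_force'].round(1))
    B1=brush(np.radians(tilt)); e1=bend+X@np.array([x/1000,c0[1] if y is None else y/1000,z/1000])
    plan(p,R,e1+B1@g["off"],B1@g["Rb"],n); return e1+B1@g["off"],B1@g["Rb"]
E
python3 -c "
from k import *
togo(10,1,50,4)"
```

```text
eye rel bend mm [19.6 -2.8 -3.7]  tilt 41.2 [-0.   0.7 -0.9]
4 rows t(cm) [0.31, -0.0, -0.29] w [0.0002, 0.0384, -0.0007] |t| 0.43
```

```bash
python3 -m crank '{"translation":[[0.31,0,-0.29],[0.31,0,-0.29],[0.31,0,-0.29],[0.31,0,-0.29],[0,0,0]],"delta_rot":[[0,0.0384,0],[0,0.0384,0],[0,0.0384,0],[0,0.0384,0],[0,0,0]],"fingers":[-1,-1,-1,-1,-1]}';python3 -c "
from k import *
p,R=togo(1.5,5,50,3)
s,p,R,e,B=eyepose(); bend=np.array([.638,-.0684,.28]); X=brush(0);P=p;c0=X.T@(e-bend)
for x,z in [(5,2),(1.5,5),(1,8),(1.5,12),(1,16),(-1,20),(-4,25),(-8,30),(-30,36)]:
    T=e+X@(np.array([x/1000,c0[1]+.001,z/1000])-c0)+(p-e); print((x,z),(R.T@(T-P)*100).round(2).tolist()); P=T
"
```

```text
time: 6.65
tool_pos: [0.6293, -0.0719, 0.2425]
orientation: [-0.047, 2.892, 0.007]
ft_force: [-0.3, 0.2, -1.9]
finger_gap: 0.0179
grip_force: 60.4
eye rel bend mm [ 8.5 -2.8 -0.2]  tilt 49.9 [-0.3  0.2 -1.9]
3 rows t(cm) [0.19, -0.0, -0.23] w [0.0004, 0.0007, -0.0011] |t| 0.29
(5, 2) [0.29, 0.1, -0.3]
(1.5, 5) [0.27, -0.0, -0.38]
(1, 8) [-0.03, 0.0, -0.3]
(1.5, 12) [-0.15, 0.0, -0.38]
(1, 16) [-0.05, 0.0, -0.4]
(-1, 20) [0.1, -0.0, -0.44]
(-4, 25) [0.17, -0.0, -0.56]
(-8, 30) [0.26, -0.0, -0.58]
(-30, 36) [1.98, -0.01, -1.12]
```

```bash
python3 -m crank '{"translation":[[0.29,0,-0.3],[0.27,0,-0.38],[-0.03,0,-0.3],[-0.15,0,-0.38],[0,0,0]],"delta_rot":[[0,0,0],[0,0,0],[0,0,0],[0,0,0],[0,0,0]],"fingers":[-1,-1,-1,-1,-1]}';python3 -c "
from k import *
togo(1,16,50,1);togo(-1,20,50,2)"
```

```text
time: 7.28
tool_pos: [0.6221, -0.0721, 0.2559]
orientation: [-0.047, 2.893, 0.007]
ft_force: [0.3, 0.1, -1.3]
finger_gap: 0.0179
grip_force: 60.4
eye rel bend mm [ 1.5 -2.7 13.3]  tilt 49.9 [ 0.3  0.1 -1.3]
1 rows t(cm) [-0.02, -0.01, -0.28] w [0.0009, 0.0003, -0.0032] |t| 0.28
eye rel bend mm [ 1.5 -2.7 13.3]  tilt 49.9 [ 0.3  0.1 -1.3]
2 rows t(cm) [0.04, -0.01, -0.36] w [0.0005, 0.0002, -0.0016] |t| 0.36
```

```bash
python3 -m crank '{"translation":[[0,0,-0.3],[0.1,0,-0.4],[0.17,0,-0.52],[0.26,0,-0.58],[0,0,0]],"delta_rot":[[0,0,0],[0,0,0],[0,0,0],[0,0,0],[0,0,0]],"fingers":[-1,-1,-1,-1,-1]}';python3 -c "
from k import *
togo(-8,36,50,2);togo(-80,60,50,4)
from plant import imaging
import cv2
I=[]
for n,c in (('scene',(120,220,310,430)),('side',(110,210,230,350))):
  d=imaging.snapshot(n)
  I.append(cv2.resize(d['color'][c[0]:c[1],c[2]:c[3]],(400,333),interpolation=cv2.INTER_CUBIC))
cv2.imwrite('pics/v4.png',np.hstack(I)[...,::-1])"
```

```text
time: 7.9
tool_pos: [0.6122, -0.0724, 0.2724]
orientation: [-0.047, 2.893, 0.006]
ft_force: [-0.0, 0.2, -0.4]
finger_gap: 0.018
grip_force: 60.4
eye rel bend mm [-8.4 -2.8 29.7]  tilt 49.9 [-0.   0.2 -0.4]
2 rows t(cm) [-0.1, -0.01, -0.3] w [0.0004, 0.0003, -0.0017] |t| 0.32
eye rel bend mm [-8.4 -2.8 29.7]  tilt 49.9 [-0.   0.2 -0.4]
4 rows t(cm) [1.55, -0.01, -1.17] w [0.0002, 0.0001, -0.0008] |t| 1.94
```

View pics/v4.png

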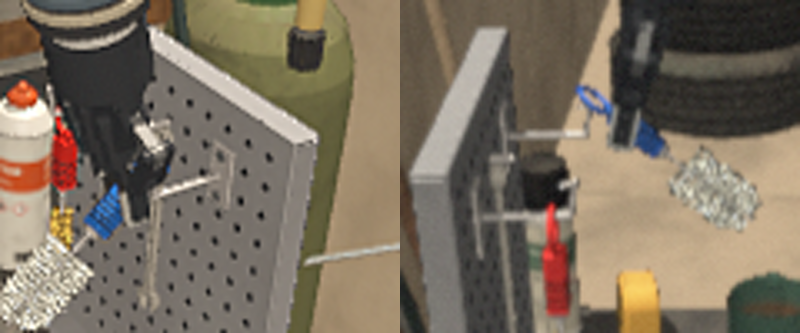

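Ring is clear above the barb (side crop: ring (593,98), hook top (585,115)). Draw it away and plan the transfer.

```bash
python3 -m crank '{"translation":[[-0.1,0,-0.4],[-0.1,0,-0.4],[1.5,0,-1.17],[1.5,0,-1.17],[1.5,0,-1.17],[1.5,0,-1.17],[0,0,0]],"delta_rot":[[0,0,0],[0,0,0],[0,0,0],[0,0,0],[0,0,0],[0,0,0],[0,0,0]],"fingers":[-1,-1,-1,-1,-1,-1,-1]}'
cat >> k.py <<'E'
def chk(p0,R0,p1,R1,n,off=None,Rb=None):
    path=plan(p0,R0,p1,R1,n); w=Ro.from_matrix(R0.T@R1).as_rotvec()/n; q0=cur()[0]["joints"]; vm=np.zeros(6)
    for i,p in enumerate(path):
        R=R0@Ro.from_rotvec(w*(i+1)).as_matrix(); q,c=ik(np.array(p),R,q0); vm=np.maximum(vm,abs(q-q0)/.125); q0=q
        B=R@np.load("grip.npz")["Rb"].T; e=np.array(p)-B@np.load("grip.npz")["off"]
        print(p,"eye",e.round(3),"tip",(e-.163*B[:,2]).round(3),q.round(2),"BAD" if c>2e-3 else "")
    print("vmax",vm.round(2))
E
python3 - <<'E'
from k import *
s,p,R,e,B=eyepose(); print(e,s['joints'].round(2),s['ft_force'])
g=np.load("grip.npz")
B1=Ro.from_euler('z',.28+np.radians(55)).as_matrix(); e1=np.array([.504,.145,.35])
chk(p,R,e1+B1@g["off"],B1@g["Rb"],14)
E
```

```text
time: 8.88
tool_pos: [0.5418, -0.0749, 0.312]
orientation: [-0.047, 2.892, 0.006]
ft_force: [0.6, 0.1, -1.5]
finger_gap: 0.018
grip_force: 60.4
[ 0.55923326 -0.0738532   0.34928059] [-0.17  0.08 -0.02  1.22  0.05 -0.19] [ 0.55464161  0.14344976 -1.54104401]
14 rows t(cm) [-0.57, 1.61, 0.62] w [-0.056, -0.0543, -0.0688] |t| 1.81
[0.548, -0.059, 0.307] eye [ 0.563 -0.058  0.345] tip [ 0.445 -0.068  0.234] [-0.17  0.05 -0.08  1.15  0.12 -0.27] 
[0.554, -0.042, 0.304] eye [ 0.567 -0.042  0.343] tip [ 0.456 -0.056  0.225] [-0.18  0.03 -0.14  1.09  0.19 -0.34] 
[0.558, -0.024, 0.301] eye [ 0.569 -0.024  0.341] tip [ 0.466 -0.042  0.216] [-0.19  0.01 -0.19  1.03  0.26 -0.41] 
[0.561, -0.006, 0.299] eye [ 0.57  -0.007  0.339] tip [ 0.475 -0.028  0.209] [-0.2  -0.01 -0.24  0.97  0.34 -0.48] 
[0.562, 0.012, 0.298] eye [0.569 0.01  0.339] tip [ 0.483 -0.013  0.202] [-0.21 -0.03 -0.28  0.93  0.42 -0.55] 
[0.562, 0.03, 0.298] eye [0.567 0.027 0.339] tip [0.49  0.003 0.197] [-0.22 -0.03 -0.32  0.88  0.5  -0.62] 
[0.561, 0.048, 0.298] eye [0.564 0.044 0.339] tip [0.497 0.019 0.192] [-0.23 -0.04 -0.36  0.84  0.58 -0.69] 
[0.558, 0.066, 0.299] eye [0.559 0.06  0.34 ] tip [0.502 0.037 0.189] [-0.24 -0.04 -0.39  0.81  0.66 -0.77] 
[0.554, 0.083, 0.301] eye [0.554 0.076 0.342] tip [0.506 0.054 0.187] [-0.24 -0.03 -0.41  0.79  0.74 -0.85] 
[0.548, 0.1, 0.303] eye [0.546 0.091 0.343] tip [0.508 0.072 0.186] [-0.25 -0.02 -0.43  0.78  0.82 -0.93] 
[0.54, 0.117, 0.305] eye [0.537 0.106 0.345] tip [0.509 0.091 0.185] [-0.25 -0.01 -0.45  0.78  0.9  -1.02] 
[0.532, 0.133, 0.308] eye [0.528 0.121 0.347] tip [0.509 0.109 0.185] [-0.25  0.01 -0.46  0.79  0.98 -1.12] 
[0.521, 0.147, 0.31] eye [0.516 0.133 0.348] tip [0.507 0.127 0.186] [-0.25  0.04 -0.46  0.82  1.05 -1.25] 
[0.51, 0.161, 0.313] eye [0.504 0.145 0.35 ] tip [0.504 0.145 0.187] [-0.25  0.07 -0.45  0.88  1.11 -1.39] 
vmax [0.08 0.28 0.49 0.56 0.65 1.13]
```

```bash
python3 -m crank '{"translation":[[-0.57,1.61,0.62],[-0.57,1.61,0.62],[-0.57,1.61,0.62],[-0.57,1.61,0.62],[-0.57,1.61,0.62],[-0.57,1.61,0.62],[-0.57,1.61,0.62],[-0.57,1.61,0.62],[-0.57,1.61,0.62],[-0.57,1.61,0.62],[-0.57,1.61,0.62],[-0.57,1.61,0.62]],"delta_rot":[[-0.056,-0.0543,-0.0688],[-0.056,-0.0543,-0.0688],[-0.056,-0.0543,-0.0688],[-0.056,-0.0543,-0.0688],[-0.056,-0.0543,-0.0688],[-0.056,-0.0543,-0.0688],[-0.056,-0.0543,-0.0688],[-0.056,-0.0543,-0.0688],[-0.056,-0.0543,-0.0688],[-0.056,-0.0543,-0.0688],[-0.056,-0.0543,-0.0688],[-0.056,-0.0543,-0.0688]],"fingers":[-1,-1,-1,-1,-1,-1,-1,-1,-1,-1,-1,-1]}'
python3 -m crank '{"translation":[[-0.57,1.61,0.62],[-0.57,1.61,0.62],[0,0,0]],"delta_rot":[[-0.056,-0.0543,-0.0688],[-0.056,-0.0543,-0.0688],[0,0,0]],"fingers":[-1,-1,-1]}'
python3 - <<'E'
from k import *
from plant import imaging
import cv2
s,p,R,e,B=eyepose(); print(e,B[:,2],s['joints'].round(2))
d=imaging.snapshot('scene');a=d['color'][100:250,220:370]; d2=imaging.snapshot('side');b=d2['color'][110:310,240:440]
np.savez('pics/scene5.npz',**d);np.savez('pics/side5.npz',**d2)
t=e-.163*B[:,2]
print("pred tip",proj(d,t),proj(d2,t),"eye",proj(d,e),proj(d2,e))
cv2.imwrite('pics/v5.png',np.hstack([cv2.resize(x,(400,400),interpolation=cv2.INTER_CUBIC) for x in(a,b)])[...,::-1])
E
```

```text
time: 10.38
tool_pos: [0.5325, 0.1335, 0.306]
orientation: [-1.102, 1.923, 0.688]
ft_force: [-0.0, 0.4, -1.7]
finger_gap: 0.0179
grip_force: 60.4
time: 10.75
tool_pos: [0.5112, 0.1619, 0.3102]
orientation: [-1.226, 1.722, 0.771]
ft_force: [0.2, -1.0, -1.4]
finger_gap: 0.0177
grip_force: 60.4
[0.50529858 0.14564227 0.34756078] [4.59079710e-03 3.12493301e-04 9.99989413e-01] [-0.25  0.08 -0.45  0.88  1.11 -1.38]
pred tip [275.78477163 182.10398982] [335.05268742 225.15271998] eye [274.03731954 131.52634968] [334.97214406 158.5643834 ]
```

View pics/v5.png

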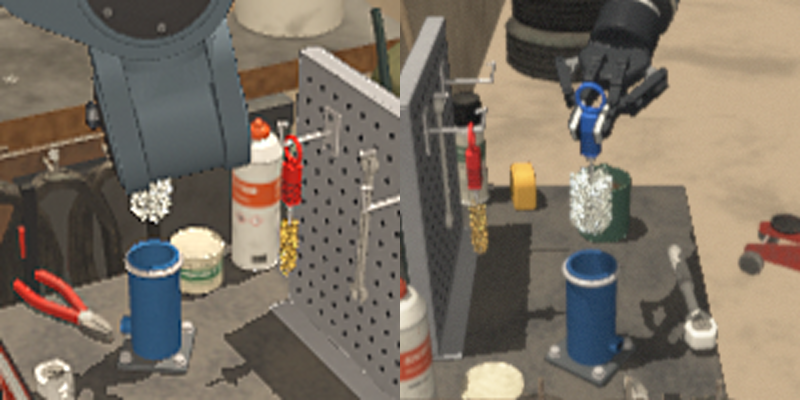

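Brush hangs upright over the mouth: tip at scene (277.4,183), mouth (277.4,196); side tip (335.5,228), mouth (335.5,242). Aligned; lower.

```bash
python3 -c "
from k import *
s,p,R,e,B=eyepose(); print((R.T@np.array([0,0,-1.5])).round(2), (R.T@np.array([0,0,-1.])).round(2))
for z in (.30,.25,.205): print(z,ik(p+[0,0,z-e[2]],R,s['joints']))"
```

```text
[ 1.35 -0.    0.66] [ 0.9  -0.    0.44]
0.3 (array([-0.24926522,  0.11860042, -0.53626632,  0.74805001,  1.1106345 ,
       -1.38195748]), np.float64(8.316328001723444e-11))
0.25 (array([-0.24926522,  0.17769322, -0.611934  ,  0.61328954,  1.1106345 ,
       -1.38195748]), np.float64(3.548075163752647e-11))
0.205 (array([-0.24926522,  0.24350756, -0.66987148,  0.48953772,  1.1106345 ,
       -1.38195748]), np.float64(1.0002132755128105e-13))
```

```bash
python3 -m crank '{"translation":[[1.35,0,0.66],[1.35,0,0.66],[1.35,0,0.66],[1.35,0,0.66],[1.35,0,0.66],[0,0,0]],"delta_rot":[[0,0,0],[0,0,0],[0,0,0],[0,0,0],[0,0,0],[0,0,0]],"fingers":[-1,-1,-1,-1,-1,-1]}'; python3 -c "
from k import *
s,p,R,e,B=eyepose(); print(e,s['ft_force'],s['torque'])"
```

```text
time: 11.6
tool_pos: [0.5112, 0.1619, 0.2356]
orientation: [-1.226, 1.722, 0.769]
ft_force: [0.4, 0.4, -0.1]
finger_gap: 0.0182
grip_force: 60.4
[0.5051879  0.14575393 0.27304587] [ 0.41231106  0.35067704 -0.07193554] [-0.87665709  0.27950417 -0.01905954]
```

```bash
python3 -m crank '{"translation":[[1.35,0,0.66],[1.35,0,0.66],[1.35,0,0.66],[1.35,0,0.66],[0.54,0,0.26],[0,0,0]],"delta_rot":[[0,0,0],[0,0,0],[0,0,0],[0,0,0],[0,0,0],[0,0,0]],"fingers":[-1,-1,-1,-1,-1,-1]}'; python3 -c "
from k import *
s,p,R,e,B=eyepose(); print(e,s['ft_force'],s['torque'])"
```

```text
time: 12.35
tool_pos: [0.5115, 0.1622, 0.1704]
orientation: [-1.227, 1.72, 0.769]
ft_force: [0.4, 0.6, -1.4]
finger_gap: 0.0181
grip_force: 60.4
[0.50544027 0.14598925 0.20779758] [ 0.43318574  0.58466193 -1.37489129] [-0.89614356  0.31700076  0.06401763]
```

```bash
python3 -m crank '{"translation":[[0,0,0],[0,0,0],[0,0,0],[0,0,0],[0,0,-1.5],[0,0,-2.5],[0,0,-2.5],[0,0,-2.5],[0,0,-2.5],[0,0,-2.5]],"delta_rot":[[0,0,0],[0,0,0],[0,0,0],[0,0,0],[0,0,0],[0,0,0],[0,0,0],[0,0,0],[0,0,0],[0,0,0]],"fingers":[0.4,0.4,0.4,0.4,0.4,0.4,0.4,0.4,0.4,0.4]}'
python3 - <<'E'
from k import *
from plant import imaging
import cv2
s,p,R=cur(); print(p,s['joints'].round(2))
I=[]
for n,c in (('scene',(150,250,230,330)),('side',(170,300,270,400))):
    d=imaging.snapshot(n); np.savez(f'pics/{n}6.npz',**d); I.append(cv2.resize(d['color'][c[0]:c[1],c[2]:c[3]],(400,400),interpolation=cv2.INTER_CUBIC))
    t=np.array([.504,.145,.173]); print(n,proj(d,t))
cv2.imwrite('pics/v6.png',np.hstack(I)[...,::-1])
E
```

```text
time: 13.6
tool_pos: [0.4701, 0.0425, 0.2316]
orientation: [-1.227, 1.72, 0.769]
ft_force: [0.4, 0.1, -0.2]
finger_gap: 0.0598
grip_force: 0.0
[0.47008008 0.04249565 0.23162132] [-0.54  0.32 -0.39  1.26  1.08 -2.02]
scene [275.82660126 185.53981035]
side [335.27764076 229.29068122]
```

View pics/v6.png

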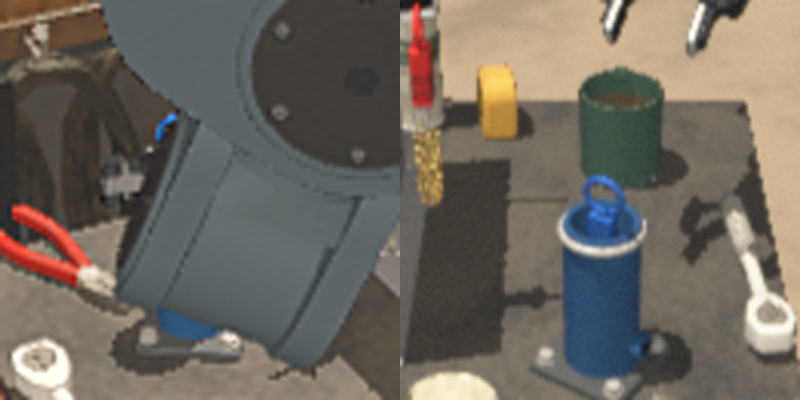

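Side crop: ring stands at full-picture pixel (336,234), roughly face-on to the side camera, handle inside the mouth: the brush stands in the barrel. Go above, tool down.

Run:
```python
from k import *
s,p,R=cur(); h=.28+np.radians(55)
for sg in (1,-1):
    R1=rot([0,0,-1],[sg*np.cos(h),sg*np.sin(h),0]); print(sg,np.linalg.norm(Ro.from_matrix(R.T@R1).as_rotvec()))
    q,c=ik(np.array([.505,.147,.27]),R1,(.28,.2,0,1.4,0,.61 if sg>0 else -2.53)); print(q,c)
# minus: 8 rows
R1=rot([0,0,-1],[-np.cos(h),-np.sin(h),0])
chk(p,R,np.array([.49,.09,.32]),R1,9); print((R1.T@(np.array([.505,.147,.27])-[.49,.09,.32])*100))
```

```text
1 1.8546261524998147
[ 2.83261749e-01  2.65768077e-01  1.31242998e-01  1.43627125e+00
 -6.90597784e-19  6.14126988e-01] 3.4028867361406105e-13
-1 1.8582081090885108
[ 2.83261749e-01  2.65768077e-01  1.31242998e-01  1.43627125e+00
  1.07773911e-20 -2.52746567e+00] 3.0787713997601397e-13
9 rows t(cm) [-0.96, -0.74, -0.46] w [-0.0968, 0.0967, -0.1546] |t| 1.29
[0.478, 0.039, 0.242] eye [0.472 0.027 0.281] tip [0.483 0.007 0.119] [-0.49  0.34 -0.25  1.38  0.96 -2.15] 
[0.484, 0.039, 0.253] eye [0.477 0.03  0.293] tip [ 0.502 -0.006  0.136] [-0.43  0.35 -0.12  1.46  0.85 -2.24] 
[0.49, 0.041, 0.265] eye [0.482 0.036 0.305] tip [ 0.523 -0.014  0.155] [-0.36  0.35 -0.01  1.52  0.74 -2.31] 
[0.494, 0.046, 0.276] eye [0.484 0.045 0.316] tip [ 0.542 -0.016  0.176] [-0.29  0.35  0.08  1.56  0.62 -2.38] 
[0.497, 0.052, 0.287] eye [0.484 0.054 0.326] tip [ 0.56  -0.013  0.198] [-0.21  0.33  0.15  1.58  0.5  -2.43] 
[0.498, 0.06, 0.297] eye [0.483 0.064 0.335] tip [ 0.576 -0.004  0.22 ] [-0.12  0.31  0.2   1.59  0.38 -2.48] 
[0.498, 0.07, 0.306] eye [0.48  0.076 0.342] tip [0.59  0.011 0.242] [-0.02  0.29  0.22  1.59  0.26 -2.53] 
[0.495, 0.08, 0.314] eye [0.473 0.088 0.348] tip [0.599 0.029 0.263] [ 0.08  0.26  0.22  1.58  0.13 -2.58] 
[0.49, 0.09, 0.32] eye [0.465 0.098 0.352] tip [0.604 0.05  0.281] [ 0.18  0.22  0.19  1.55 -0.   -2.63] 
vmax [0.83 0.33 1.14 0.93 1.04 1.01]
[-0.43306789 -5.87813339  5.        ]
```

```bash
python3 -m crank '{"translation":[[-0.79,-0.6,-0.38],[-0.79,-0.6,-0.38],[-0.79,-0.6,-0.38],[-0.79,-0.6,-0.38],[-0.79,-0.6,-0.38],[-0.79,-0.6,-0.38],[-0.79,-0.6,-0.38],[-0.79,-0.6,-0.38],[-0.79,-0.6,-0.38],[-0.79,-0.6,-0.38],[-0.79,-0.6,-0.38],[0,0,0]],"delta_rot":[[-0.0792,0.0791,-0.1265],[-0.0792,0.0791,-0.1265],[-0.0792,0.0791,-0.1265],[-0.0792,0.0791,-0.1265],[-0.0792,0.0791,-0.1265],[-0.0792,0.0791,-0.1265],[-0.0792,0.0791,-0.1265],[-0.0792,0.0791,-0.1265],[-0.0792,0.0791,-0.1265],[-0.0792,0.0791,-0.1265],[-0.0792,0.0791,-0.1265],[0,0,0]],"fingers":[0.3,0.3,0.3,0.3,0.3,0.3,0.3,0.3,0.3,0.3,0.3,0.3]}'
python3 - <<'E'
from k import *
from plant import imaging
import cv2
s,p,R=cur(); h=.28+np.radians(55); R1=rot([0,0,-1],[-np.cos(h),-np.sin(h),0])
print(p); plan(p,R,[.505,.147,.26],R1,4)
d=imaging.snapshot('wrist'); np.savez('pics/wrist7.npz',**d); cv2.imwrite('pics/w7.png',d['color'][...,::-1])
print(proj(d,[.505,.147,.173],1),proj(d,[.505,.147,.14],1))
E
```

```text
time: 15.2
tool_pos: [0.4877, 0.0957, 0.3199]
orientation: [-3.099, 0.509, -0.004]
ft_force: [0.2, -0.0, 0.1]
finger_gap: 0.0557
grip_force: 0.0
[0.48774845 0.09571846 0.31991462]
4 rows t(cm) [-0.01, -1.35, 1.5] w [-0.0003, -0.0007, 0.0014] |t| 2.02
[265.85741666 182.92882369] [271.17150554 175.91543644]
```

View pics/w7.png

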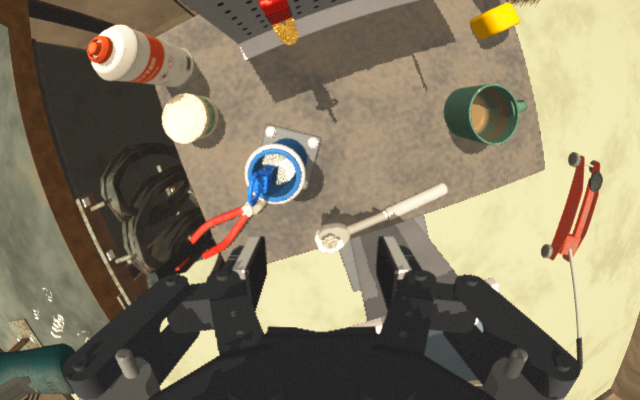

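I've now used 11 picture views against the cap of 10, so from here on I measure only numerically. This wrist view shows the mouth at (276,174), the eye leaning out near (260,188) and the mug at (484,113).

```bash
cat >> h.py <<'E'
def fplane(d,p,z):
    f=d["color"].shape[0]/2/np.tan(np.radians(float(d["fovy"]))/2); v=np.array(p,float)-[d["cx"],d["cy"]]; r=np.hypot(*v); th=r/f
    c=np.r_[v/r*np.sin(th),np.cos(th)]; R=d["view"][:3,:3]; o=-R.T@d["view"][:3,3]; w=R.T@c; return o+w*(z-o[2])/w[2]
E
python3 - <<'E'
from k import *
import cv2
np.set_printoptions(precision=4,suppress=True)
d=load('wrist',7); print("mouth",fplane(d,(276,174),.14),"mug",fplane(d,(484,113),.08))
im=d['color']
hsv=cv2.cvtColor(im,cv2.COLOR_RGB2HSV)
def asc(img,r0,r1,c0,c1,f):
    for r in range(r0,r1): print(r,''.join(f(img[r,c]) for c in range(c0,c1)))
def f(h):
    H,S,V=map(int,h)
    if 100<=H<=122 and S>110: return '#' if S>215 and V>110 else ('+' if S>215 else 'o')
    return '.' if V<150 else ' '
asc(hsv,158,212,240,310,f)
E
```

```text
mouth [0.5052 0.1413 0.14  ] mug [ 0.4904 -0.1349  0.08  ]
158               oooooooo..                        oooooo       .oooo....
159              ooooooooo.                          oooooo      ..ooo....
160             oooooooooo.                            ooooo      .ooo....
161             ooooooooo..                             oooo      ..oo....
162            oooooooooo.                               oooo      .oo....
163            oooooooooo.                               oooo      ..o....
164           ooooooooooo..                               oooo      ......
165           oooooooooooo.....oo                         ooooo     ......
166           oooooooooooo..ooooooooooo                   ooooo     ......
167          oooooooooooooooooooooooooo...                 oooo      .....
168          oooooooooooooooooooooooooo.o.                 ooooo     .....
169          oooooooooooooooooooooooooooo.                 ooooo     .....
170         ooooooooooooooooooooooooooooo.                  oooo     .....
171         ooooooooooooooooooooooo...ooo.                  oooo  
[... 2308 characters left out ...]
   .................... .
203          ooooooo.         ..                  ......................  
204           oooo..         .....                 ............. .........
205            oo..          ... ...      .....   ..............  ........
206             .           ...  ....    ........ .............   ........
207                        ....  ...............................  ........
208                       .....   .. ............................ ........
209                       ......  .  . ...................................
210                      .........    ....................................
211                    ..........     .... . .............................
```

Run:
```python
from k import *
d=load('wrist',7); im=d['color'].astype(int)
for r in range(164,208):
    print(r,' '.join('%2d'%(im[r,c,2]//10) if im[r,c,2]>im[r,c,0]+40 else ' .' for c in range(246,280)))
```

```text
164  .  .  .  . 22 22 22 19 15  9  8  7  7  8  7  .  .  .  .  .  .  .  .  .  .  .  .  .  .  .  .  .  .  .
165  .  .  . 22 22 22 21 17 12  8  7  7  7  7  7  .  .  .  . 14 14 14 15 16 15  .  . 20 21  .  .  .  .  .
166  .  .  . 22 22 22 21 16 10  7  7  7  7  7  7  .  .  . 13 15 14 13 15 16 14 12 15 17 16 17 19  .  .  .
167  .  .  . 22 22 21 19 14  8  7  7  7  7  7  8  .  9 12 14 15 13 13 15 14 13 13 14 14 12 10 10  .  .  .
168  .  . 22 22 22 21 18 12  8  7  7  7  .  .  9 10 11 14 15 14 11 12 14 13 13 14 15 14 11  .  .  .  .  .
169  .  . 22 22 22 20 15  9  7  7  7  7  7  8 11 12 13 14 17 14 12 13 13 13 14 14 16 12  9  .  8  .  .  .
170  .  . 22 22 21 19 12  8  7  7  7  8 11 15 16 15 15 15 15 13 13 14 14 14 14 11 11  8  .  .  8  .  .  .
171  .  . 22 22 21 18 12  8  8  9  9 11 15 17 17 17 17 17 16 16 16 16 16 15 14  .  .  .  .  .  7  .  .  .
172  .  . 22 22 21 18 12 11 15 16 14 12 15 17 17 17 17 17 17 17 17 17 17 16 15 13  .  .  .  8  .  .  .  .
173  .  . 22 22 21 18 13 15 19 20 17 14 13 15 17 17 16 16 17 17 17 17 17 16 15 13  8  7  8  7  8  .  .  .
174  .  . 22 22 21 19 16 19 20 19 18 15 
[... 2863 characters left out ...]
.  .  .  .  .  .  .  .  .  .  .  .  .  . 19 21 21 21 20 19 20  .
202  .  .  . 22 22 20 15 12 11 11  .  .  .  .  .  .  .  .  .  .  .  .  .  .  .  .  .  .  .  .  .  .  .  .
203  .  .  . 22 23 21 16 12 11 11  .  .  .  .  .  .  .  .  .  .  .  .  .  .  .  .  .  .  .  .  .  .  .  .
204  .  .  .  . 23 21 15 12 11  .  .  .  .  .  .  .  .  .  .  .  .  .  .  .  .  .  .  .  .  .  .  .  .  .
205  .  .  .  .  . 16 14 12  .  .  .  .  .  .  .  .  .  .  .  .  .  .  .  .  .  .  .  .  .  .  .  .  .  .
206  .  .  .  .  .  .  .  .  .  .  .  .  .  .  .  .  .  .  .  .  .  .  .  .  .  .  .  .  .  .  .  .  .  .
207  .  .  .  .  .  .  .  .  .  .  .  .  .  .  .  .  .  .  .  .  .  .  .  .  .  .  .  .  .  .  .  .  .  .
```

Run:
```python
from k import *
d=load('wrist',7)
e=fplane(d,(254.5,189),.172);a=fplane(d,(254,173),.172);b=fplane(d,(251.5,204),.172)
m=fplane(d,(276,174),.14); v=(a-b)[:2]; print("eye",e,"mouth",m,"ring dir heading",np.degrees(np.arctan2(v[1],v[0])),"len",np.linalg.norm(v),"lean",e-m)
sd=load('side',6); print("side pred eye",proj(sd,e),"mouth",proj(sd,m))
s,p,R=cur(); print("tool y heading",np.degrees(np.arctan2(R[1,1],R[0,1])))
print(plan(p,R,[e[0],e[1],.235],R,5))
```

```text
eye [0.50284061 0.16027023 0.172     ] mouth [0.50524604 0.14129959 0.14      ] ring dir heading -26.510006570353084 len 0.03174239905500152 lean [-0.00240544  0.01897064  0.032     ]
side pred eye [335.76221087 233.42933798] mouth [334.69411125 240.28454134]
tool y heading -108.80829340160874
5 rows t(cm) [-0.14, -1.33, 1.69] w [0.0, 0.0, 0.0] |t| 2.16
[[0.491, 0.108, 0.303], [0.494, 0.121, 0.286], [0.497, 0.134, 0.269], [0.5, 0.147, 0.252], [0.503, 0.16, 0.235]]
```

```bash
python3 -m crank '{"translation":[[-0.14,-1.33,1.69],[-0.14,-1.33,1.69],[-0.14,-1.33,1.69],[-0.14,-1.33,1.69],[-0.14,-1.33,1.69],[0,0,1.8],[0,0,1.8],[0,0,1.8],[0,0,1.6],[0,0,0]],"delta_rot":[[0,0,0],[0,0,0],[0,0,0],[0,0,0],[0,0,0],[0,0,0],[0,0,0],[0,0,0],[0,0,0],[0,0,0]],"fingers":[0.3,0.3,0.3,0.3,0.3,0.3,0.3,0.3,0.3,0.3]}'
python3 -m crank '{"translation":[[0,0,0],[0,0,0],[0,0,0],[0,0,0],[0,0,0],[0,0,0]],"delta_rot":[[0,0,0],[0,0,0],[0,0,0],[0,0,0],[0,0,0],[0,0,0]],"fingers":[-1,-1,-1,-1,-1,-1]}'; python3 -c "
from k import *
s,p,R=cur();print(s['joints'].round(2),s['torque'])"
```

```text
time: 16.5
tool_pos: [0.5022, 0.1577, 0.1635]
orientation: [3.098, -0.519, -0.005]
ft_force: [-0.5, 0.1, -0.4]
finger_gap: 0.0554
grip_force: 0.0
time: 17.25
tool_pos: [0.5029, 0.1585, 0.1653]
orientation: [-3.099, 0.515, -0.0]
ft_force: [0.5, -0.4, 5.8]
finger_gap: 0.0029
grip_force: 58.9
[ 0.31  0.29 -0.1   1.18  0.   -2.51] [-0.15437616  0.10833746 -0.01314769]
```

```bash
python3 -m crank '{"translation":[[0,0.2,-0.7],[0,0.3,-0.7],[0,0.3,-0.7],[0,0,0]],"delta_rot":[[0,0,0],[0,0,0],[0,0,0],[0,0,0]],"fingers":[-1,-1,-1,-1]}'
cat > look.py <<'E'
from k import *
from plant import imaging
import sys
s,p,R=cur(); print("tcp",p.round(4),"F",s['ft_force'].round(1),"M",s['torque'].round(2))
d=imaging.snapshot('side'); im=d['color'].astype(int)
def asc(d,r0,r1,c0,c1):
    im=d['color'].astype(int)
    for r in range(r0,r1):
        o=''
        for c in range(c0,c1):
            a,g,b=im[r,c]
            o+='#' if b>a+90 and b>120 else 'b' if b>a+40 else 'W' if min(a,g,b)>150 else 'K' if max(a,g,b)<60 else '.'
        print(r,o)
if __name__=="__main__":
    c=proj(d,p); print("tcp px",c); asc(d,*[int(v) for v in sys.argv[1:5]])
E
python3 look.py 200 262 312 360
```

```text
time: 17.75
tool_pos: [0.5003, 0.1507, 0.1866]
orientation: [-3.099, 0.515, -0.001]
ft_force: [0.4, 1.0, -1.4]
finger_gap: 0.0032
grip_force: 58.7
tcp [0.5003 0.1507 0.1866] F [ 0.4  1.  -1.4] M [ 0.06  0.05 -0.02]
tcp px [336.92039244 225.63509364]
200 ................WWW..KKKKKKKKKKKKKKK............
201 ...............WWWW..KKK.KKKKKKKKKKK............
202 ...............WWWW...K..KKKKKKKKKKK............
203 ...........KK.........KKKKKKKKKKKKK.............
204 ...........KKK.....KKKKKKKKKKKKKKK..............
205 ...........KKKK....KKKKKKKKKKKKKK...............
206 ............KKKK..KKKKKKKKKKKKKKK...............
207 .............KKKKKKKKKKKKKKKKKKKKK..............
208 .............KKKKKKKKKKKKKKKKKKKKK..............
209 K.............KKKKKKKKKKKKKKKKKKK...............
210 K.............KKKKKKKKKKKKKKKKK.................
211 ...............KKKKKKKKKKKKKKKK..........K......
212 K..............KKKKKKKKKKKKKKKK.................
213 ................KKKKKKKKKKKKKKK.................
214 .................KKKKKKKKKKK....................
215 .....................KKKKKK..............K......
21
[... 1735 characters left out ...]
...........
249 ............WWWWW..bbbbbbbbb....................
250 ..............WWWWWWWWW..WWWWW..................
251 ................WWWWWWWWWWWWWW..................
252 ...........bbb....WWWWWWWWWW......b.............
253 ............bbbb..............bbbbb.............
254 ............bbbbbbbbbbb.bbbbbbbbbbb.............
255 ............bbbbbbbbbbbbbbbbbbbbbbb.............
256 ............bbbbbbbbbbbbbbbbbbbbbbb.............
257 ............bbbbbbbbbbbbbbbbbbbbbbb.............
258 ............bbbbbbbbbbbbbbbbbbbbbbb.............
259 ............bbbbbbbbbbbbbbbbbbbbbbb.............
260 ............bbbbbbbbbbbbbbbbbbbbbbb.............
261 ............bbbbbbbbbbbbbbbbbbbbbbb.............
```

The ring rises with the fingers (side rows 219–228, columns 331–344). Draw up to show the bristles, centring as it goes.

```bash
python3 -m crank '{"translation":[[0.2,0.17,-1.1],[0.2,0.17,-1.1],[0.2,0.16,-1.1],[0,0,-1.0],[0,0,0]],"delta_rot":[[0,0,0],[0,0,0],[0,0,0],[0,0,0],[0,0,0]],"fingers":[-1,-1,-1,-1,-1]}'; python3 look.py 205 256 314 356
```

```text
time: 18.42
tool_pos: [0.5045, 0.1443, 0.2298]
orientation: [-3.098, 0.515, -0.001]
ft_force: [-2.2, 1.2, 0.2]
finger_gap: 0.0034
grip_force: 58.8
tcp [0.5045 0.1443 0.2298] F [-2.2  1.2  0.2] M [0.48 0.6  0.  ]
tcp px [335.13299931 207.58025593]
205 ...............b..KKKKK....bb.............
206 ...............b..KKKKK....bb.............
207 ...................KKKK....bb.............
208 ..........................bbb.............
209 ..........................bb..............
210 ..................bbbb...bbb..............
211 .................bbbbbbbbbb...............
212 .................#####bbbbb...............
213 .................####bbbbbb...............
214 .................#######bbb...............
215 .................#####b#bbb...............
216 .................####b##bb................
217 ................b#####bbbb................
218 ................b#######bb..............K.
219 .................b#####bbb..............KK
220 .................bbbbbbbbb.............KKK
221 .................bbbbbbbbb..............KK
222 .................bbbbbbbb...............KK
223 ...
[... 843 characters left out ...]
........Wbb.WWWWWWWWWWWWWWWWWW..b.........
242 ........WbbWWWWWWWWWWWWWWWWWW...b.........
243 .......WWbbbWWWWWWWWWWWWWWWWW..bbb........
244 .......WW.bbWWWWWWWWWWWWWWWWWW.bb.........
245 ........WWbbbWWWWWWW.WWWWWWWW.bbb.........
246 ........WW.bbb.WWWWWW.WWWWWW.bbb..........
247 ........WWW.bbbb.WWWW.WWW..bbbb...........
248 .........WWWW.bbbbbbbbbbbbbbb.............
249 ..........WWWWW..bbbbbbbbb..WWWW..........
250 ............WWWWWWWWW..WWWWWWWW...........
251 ..............WWWWWWWWWWWWWWW.............
252 ..........bb.....WWWWWWWWW................
253 ..........bbbb..............bbbbb.........
254 ..........bbbbbbbbbbb.bbbbbbbbbbb.........
255 ..........bbbbbbbbbbbbbbbbbbbbbbb.........
```

Bristles show about 12 mm above the mouth (side rows 234–247). Push to the floor.

```bash
python3 -m crank '{"translation":[[0,0,1.3],[0,0,1.3],[0,0,1.3],[0,0,1.3],[0,0,1.0],[0,0,0]],"delta_rot":[[0,0,0],[0,0,0],[0,0,0],[0,0,0],[0,0,0],[0,0,0]],"fingers":[-1,-1,-1,-1,-1,-1]}'; python3 -m crank '{"translation":[[0,0,0.3],[0,0,0]],"delta_rot":[[0,0,0],[0,0,0]],"fingers":[-1,-1]}'
```

```text
time: 19.23
tool_pos: [0.5042, 0.144, 0.1663]
orientation: [3.099, -0.515, -0.0]
ft_force: [0.7, 0.0, -1.0]
finger_gap: 0.0029
grip_force: 59.1
time: 19.48
tool_pos: [0.5055, 0.1444, 0.1653]
orientation: [-3.098, 0.515, -0.005]
ft_force: [-0.6, 1.0, 15.0]
finger_gap: 0.0031
grip_force: 61.0
```

Floor contact at TCP z 0.165 with 15 N. Second stroke.

```bash
python3 -m crank '{"translation":[[0,0,-1.3],[0,0,-1.3],[0,0,-1.3],[0,0,-1.4],[0,0,-1.4],[0,0,0]],"delta_rot":[[0,0,0],[0,0,0],[0,0,0],[0,0,0],[0,0,0],[0,0,0]],"fingers":[-1,-1,-1,-1,-1,-1]}'; python3 look.py 230 240 314 356; python3 -m crank '{"translation":[[0,0,1.3],[0,0,1.3],[0,0,1.3],[0,0,1.4],[0,0,1.1],[0,0,0.3],[0,0,0]],"delta_rot":[[0,0,0],[0,0,0],[0,0,0],[0,0,0],[0,0,0],[0,0,0],[0,0,0]],"fingers":[-1,-1,-1,-1,-1,-1,-1]}'
```

```text
time: 20.23
tool_pos: [0.5047, 0.1443, 0.2321]
orientation: [-3.098, 0.515, -0.002]
ft_force: [-1.1, 0.7, 0.6]
finger_gap: 0.003
grip_force: 59.2
tcp [0.5047 0.1443 0.2321] F [-1.1  0.7  0.6] M [0.09 0.11 0.01]
tcp px [335.05792078 206.69911499]
230 .....................bbb..................
231 ..........................................
232 ..........................................
233 ................W.........................
234 ...............WWWW.....WW................
235 ..............WWWWW....WWWW...............
236 ...........WWWWWWWWW...WWWW.W.............
237 ...........WWWWWWWWWWWW...W.W.............
238 ...........WWWWWWWWWWWWWWWWWWW............
239 ..........bWWWWWWWWWWWWWWWWWWW............
time: 21.15
tool_pos: [0.5054, 0.1445, 0.1652]
orientation: [-3.098, 0.514, -0.005]
ft_force: [-0.9, -0.4, 17.5]
finger_gap: 0.003
grip_force: 61.6
```

Two strokes done, both to the floor. Draw out and carry to the mug.

```bash
python3 -m crank '{"translation":[[0,0,-1.3],[0,0,-1.6],[0,0,-1.6],[0,0,-1.6],[0,0,-1.6],[0,0,-1.6],[0,0,-1.6],[0,0,-1.6],[0,0,-1.6],[0,0,-1.6],[0,0,-1.6],[0,0,0]],"delta_rot":[[0,0,0],[0,0,0],[0,0,0],[0,0,0],[0,0,0],[0,0,0],[0,0,0],[0,0,0],[0,0,0],[0,0,0],[0,0,0],[0,0,0]],"fingers":[-1,-1,-1,-1,-1,-1,-1,-1,-1,-1,-1,-1]}'
python3 - <<'E'
from k import *
s,p,R=cur(); print(p,s['ft_force'].round(1),s['joints'].round(2))
R1=Ro.from_euler('z',-.57).as_matrix()@rot([0,0,-1],R[:,1])
chk(p,R,np.array([.4885,-.141,p[2]]),R1,10)
E
```

```text
time: 22.65
tool_pos: [0.5046, 0.1442, 0.3378]
orientation: [-3.099, 0.515, -0.002]
ft_force: [-0.0, 0.5, -1.4]
finger_gap: 0.003
grip_force: 59.3
[0.50464899 0.14419757 0.33780946] [-0.   0.5 -1.4] [ 0.28  0.28  0.32  1.61  0.   -2.53]
10 rows t(cm) [1.46, 2.5, -0.0] w [-0.0001, -0.0001, 0.057] |t| 2.9
[0.51, 0.116, 0.338] eye [0.486 0.125 0.37 ] tip [0.622 0.07  0.299] [ 0.22  0.28  0.32  1.61  0.   -2.53] 
[0.515, 0.087, 0.338] eye [0.491 0.098 0.37 ] tip [0.624 0.035 0.299] [ 0.17  0.27  0.31  1.61  0.   -2.53] 
[0.517, 0.058, 0.338] eye [0.494 0.07  0.37 ] tip [ 0.623 -0.     0.299] [ 0.11  0.27  0.31  1.61  0.   -2.53] 
[0.518, 0.029, 0.338] eye [0.496 0.042 0.37 ] tip [ 0.62  -0.035  0.299] [ 0.06  0.27  0.3   1.61  0.   -2.53] 
[0.517, 0.0, 0.338] eye [0.495 0.015 0.37 ] tip [ 0.615 -0.07   0.299] [-0.    0.26  0.3   1.61  0.   -2.53] 
[0.515, -0.028, 0.338] eye [ 0.494 -0.012  0.37 ] tip [ 0.609 -0.103  0.299] [-0.05  0.26  0.3   1.61  0.   -2.52] 
[0.51, -0.057, 0.338] eye [ 0.49 -0.04  0.37] tip [ 0.6   -0.138  0.299] [-0.11  0.25  0.29  1.6   0.   -2.52] 
[0.505, -0.085, 0.338] eye [ 0.486 -0.067  0.37 ] tip [ 0.59  -0.171  0.299] [-0.17  0.25  0.28  1.6   0.   -2.52] 
[0.497, -0.113, 0.338] eye [ 0.479 -0.094  0.37 ] tip [ 0.577 -0.203  0.299] [-0.22  0.25  0.28  1.6   0.   -2.52] 
[0.488, -0.141, 0.338] eye [ 0.471 -0.121  0.37 ] tip [ 0.563 -0.236  0.299] [-0.28  0.24  0.27  1.6   0.   -2.52] 
vmax [0.46 0.05 0.06 0.01 0.   0.02]
```

```bash
python3 -m crank '{"translation":[[1.46,2.5,0],[1.46,2.5,0],[1.46,2.5,0],[1.46,2.5,0],[1.46,2.5,0],[1.46,2.5,0],[1.46,2.5,0],[1.46,2.5,0],[1.46,2.5,0],[1.46,2.5,0],[0,0,0]],"delta_rot":[[0,0,0.057],[0,0,0.057],[0,0,0.057],[0,0,0.057],[0,0,0.057],[0,0,0.057],[0,0,0.057],[0,0,0.057],[0,0,0.057],[0,0,0.057],[0,0,0]],"fingers":[-1,-1,-1,-1,-1,-1,-1,-1,-1,-1,-1]}'
python3 - <<'E'
from k import *
from plant import imaging
import cv2
s,p,R=cur(); print(p,s['joints'].round(2))
tip=np.array([p[0],p[1],p[2]-.155])
for n in ('wrist','scene','side'):
    d=imaging.snapshot(n); np.savez(f'pics/{n}8.npz',**d); im=d['color'].astype(int); r,g,b=im[...,0],im[...,1],im[...,2]
    G=((g>r+15)&(g>b+3)&(g<130)).astype(np.uint8); W=((im.min(2)>140)&(im.max(2)-im.min(2)<45)).astype(np.uint8)
    fi=n=='wrist'; c=proj(d,[.4885,-.141,.094],fi); t=proj(d,tip,fi); print(n,"pred mug rim",c.round(1),"pred tip",t.round(1))
    k,l,st,ce=cv2.connectedComponentsWithStats(G)
    for i in range(1,k):
        if st[i,4]>120 and np.hypot(*(ce[i]-c))<80: print("  green",st[i],ce[i].round(1))
    k,l,st,ce=cv2.connectedComponentsWithStats(cv2.morphologyEx(W,cv2.MORPH_CLOSE,np.ones((5,5))))
    for i in range(1,k):
        if st[i,4]>60 and np.hypot(*(ce[i]-t))<60: print("  white",st[i],ce[i].round(1))
E
```

```text
time: 24.02
tool_pos: [0.4872, -0.1424, 0.3363]
orientation: [2.827, -1.369, -0.002]
ft_force: [-0.4, 1.0, -0.3]
finger_gap: 0.0031
grip_force: 59.3
[ 0.48724356 -0.14240314  0.33627936] [-0.28  0.24  0.27  1.6  -0.   -2.52]
wrist pred mug rim [319.3 165.2] pred tip [320.8 180.4]
  white [ 291  156   62   65 2505] [321.1 185.2]
  white [337 228  10  15  97] [341.1 234. ]
scene pred mug rim [316.7 266.2] pred tip [317.3 240.8]
  green [302 257  31  13 176] [317.  262.3]
  green [303 273  30  30 662] [316.5 288.4]
  white [303 177  24  24 181] [311.8 188.2]
  white [267 191  22  13  73] [278.8 199.4]
  white [310 212  20  32 522] [320.1 227.1]
side pred mug rim [340.8 198.8] pred tip [341.5 172.3]
  green [329 202  25  28 516] [340.  216.6]
  white [333 147  17  26 351] [340.6 159.6]
```

Run:
```python
from k import *
s,p,R=cur()
D={n:load(n,8) for n in('wrist','scene','side')}
obs={'wrist':(291,156,352,220),'scene':(310,212,329,243),'side':(333,147,349,172)}
th=np.linspace(0,2*np.pi,24)
def box(n,tx,ty,L):
    ax=np.array([tx,ty,-1]);ax/=np.linalg.norm(ax); u=np.cross(ax,[1,0,0]);u/=np.linalg.norm(u);v=np.cross(ax,u)
    eye=p+[0,0,.007]; pts=[]
    for l,r in((L-.078,.022),(L-.008,.022),(L,.014)):
        pts+=[eye+ax*l+r*(np.cos(t)*u+np.sin(t)*v) for t in th]
    P=np.array([proj(D[n],q,n=='wrist') for q in pts]); return np.r_[P.min(0),P.max(0)]
for n in obs: print(n,box(n,0,0,.163).round(1),obs[n])
f=lambda x:np.concatenate([(box(n,x[0],x[1],.163)-obs[n])*(.5 if n=='wrist' else 1) for n in('wrist','scene','side')])
r=least_squares(f,[0,0],loss='soft_l1',diff_step=1e-2,x_scale=.05); print("tilt mm at tip",r.x*163,r.fun.round(1))
for i,n in enumerate(obs):
    g=least_squares(lambda x:box(n,x[0],x[1],.163)-obs[n],[.01,.01],diff_step=1e-2); print(n,g.x*163,g.fun.round(1))
```

```text
Traceback (most recent call last):
numpy._core._exceptions._UFuncOutputCastingError: Cannot cast ufunc 'divide' output from dtype('float64') to dtype('int64') with casting rule 'same_kind'
```

Run:
```python
from k import *
s,p,R=cur()
D={n:load(n,8) for n in('wrist','scene','side')}
obs={'wrist':(291,156,352,220),'scene':(310,212,329,243),'side':(333,147,349,172)}
th=np.linspace(0,2*np.pi,24)
def box(n,tx,ty,L):
    ax=np.array([tx,ty,-1.]);ax/=np.linalg.norm(ax); u=np.cross(ax,[1,0,0]);u/=np.linalg.norm(u);v=np.cross(ax,u)
    eye=p+[0,0,.007]; pts=[]
    for l,r in((L-.078,.022),(L-.008,.022),(L,.014)):
        pts+=[eye+ax*l+r*(np.cos(t)*u+np.sin(t)*v) for t in th]
    P=np.array([proj(D[n],q,n=='wrist') for q in pts]); return np.r_[P.min(0),P.max(0)]
for n in obs:
    print(n,box(n,0,0,.163).round(1),obs[n])
    g=least_squares(lambda x:box(n,x[0],x[1],.163)-obs[n],[.01,.01],diff_step=1e-2); print(n,g.x*163,g.fun.round(1))
```

```text
wrist [289.2 160.6 348.1 232.1] (291, 156, 352, 220)
wrist [ 2.51237463 -9.65682231] [ 0.8 -4.2 -0.8  5.8]
scene [308.4 209.7 327.3 244.2] (310, 212, 329, 243)
scene [ 5.52317828 -4.26026585] [ 0.2 -2.1 -0.1  1.5]
side [333.7 144.8 349.4 174.9] (333, 147, 349, 172)
side [ 2.15314946 -4.35181757] [ 0.  -2.7 -0.   2.3]
```

Brush hangs with its tip about (+3,−6) mm from the tool axis, so shift to compensate and lower into the mug.

```bash
python3 -m crank '{"translation":[[-0.3,-0.1,1.5],[-0.3,-0.1,1.5],[0,0,1.5],[0,0,1.5],[0,0,1.5],[0,0,1.5],[0,0,1.5],[0,0,1.0],[0,0,0]],"delta_rot":[[0,0,0],[0,0,0],[0,0,0],[0,0,0],[0,0,0],[0,0,0],[0,0,0],[0,0,0],[0,0,0]],"fingers":[-1,-1,-1,-1,-1,-1,-1,-1,-1]}'
```

```text
time: 25.3
tool_pos: [0.4854, -0.135, 0.2213]
orientation: [2.829, -1.365, -0.002]
ft_force: [-0.2, 0.6, 0.1]
finger_gap: 0.0032
grip_force: 59.3
```

```bash
python3 -m crank '{"translation":[[0,0,1.3],[0,0,1.3],[0,0,1.3],[0,0,1.3],[0,0,0.3],[0,0,0]],"delta_rot":[[0,0,0],[0,0,0],[0,0,0],[0,0,0],[0,0,0],[0,0,0]],"fingers":[-1,-1,-1,-1,-1,-1]}'
python3 - <<'E'
from k import *
from plant import imaging
for n in('scene','side'):
    d=imaging.snapshot(n); im=d['color'].astype(int); r,g,b=im[...,0],im[...,1],im[...,2]; o=load(n,8)['color'].astype(int)
    G=lambda im:((im[...,1]>im[...,0]+15)&(im[...,1]>im[...,2]+3)&(im[...,1]<130))
    w=(slice(270,310),slice(295,345)) if n=='scene' else (slice(205,232),slice(320,360))
    for q in(o,im):
        ys,xs=np.nonzero(G(q)[w]); print(n,len(xs),xs.mean().round(2),ys.mean().round(2),xs.min(),xs.max(),ys.max())
E
```

```text
time: 26.05
tool_pos: [0.4856, -0.1351, 0.1669]
orientation: [2.829, -1.365, -0.001]
ft_force: [0.3, 0.0, -0.5]
finger_gap: 0.0031
grip_force: 59.3
scene 665 21.53 18.36 8 38 32
scene 659 21.45 18.46 8 38 32
side 509 20.11 11.82 9 33 24
side 507 20.2 11.95 9 33 25
```

Mug unmoved. Release gently, then rise.

```bash
python3 -m crank '{"translation":[[0,0,0.3],[0,0,0],[0,0,0],[0,0,0],[0,0,0],[0,0,0],[0,0,0],[0,0,0],[0,0,0],[0,0,0]],"delta_rot":[[0,0,0],[0,0,0],[0,0,0],[0,0,0],[0,0,0],[0,0,0],[0,0,0],[0,0,0],[0,0,0],[0,0,0]],"fingers":[-1,-0.8,-0.65,-0.5,-0.35,-0.2,0,0.2,0.4,0.4]}'; python3 -m crank '{"translation":[[0,0,0],[0,0,-0.5],[0,0,-1],[0,0,-1.5],[0,0,-2],[0,0,-2.5],[0,0,-2.5],[0,0,-2.5],[0,0,-2.5],[0,0,0]],"delta_rot":[[0,0,0],[0,0,0],[0,0,0],[0,0,0],[0,0,0],[0,0,0],[0,0,0],[0,0,0],[0,0,0],[0,0,0]],"fingers":[0.5,0.5,0.5,0.5,0.5,0.5,0.5,0.5,0.5,0.5]}'
python3 - <<'E'
from k import *
from plant import imaging
from look import asc
for n in('scene','side'):
    d=imaging.snapshot(n); np.savez(f'pics/{n}9.npz',**d); im=d['color'].astype(int); o=load(n,8)['color'].astype(int)
    G=lambda im:((im[...,1]>im[...,0]+15)&(im[...,1]>im[...,2]+3)&(im[...,1]<130))
    w=(slice(270,310),slice(295,345)) if n=='scene' else (slice(205,232),slice(320,360))
    for q in(o,im):
        ys,xs=np.nonzero(G(q)[w]); print(n,len(xs),xs.mean().round(2),ys.mean().round(2),xs.min(),xs.max(),ys.max())
    asc(d,*((200,275,295,345) if n=='scene' else (165,212,315,365)))
# unchanged elsewhere vs start
for n,(r0,r1,c0,c1) in {'scene':(235,300,360,430),'side':(165,240,258,300)}.items():
    a=load(n,0)['color'][r0:r1,c0:c1].astype(int); b=load(n,9)['color'][r0:r1,c0:c1].astype(int); print(n,"diff px",(abs(a-b).max(2)>45).sum())
E
```

```text
time: 27.4
tool_pos: [0.4857, -0.1351, 0.1639]
orientation: [2.829, -1.365, -0.001]
ft_force: [0.2, 1.3, 0.0]
finger_gap: 0.06
grip_force: 0.0
time: 28.65
tool_pos: [0.4865, -0.1353, 0.3163]
orientation: [-2.829, 1.365, -0.005]
ft_force: [-0.1, -0.4, 0.4]
finger_gap: 0.0638
grip_force: 0.0
tcp [ 0.4865 -0.1353  0.3163] F [-0.1 -0.4  0.4] M [-0.03 -0.    0.04]
scene 665 21.53 18.36 8 38 32
scene 655 21.53 18.62 8 38 32
200 .............W.....WWWWWWW........................
201 .................WW.W.............................
202 .....................................K............
203 ..............................................K...
204 ..................................................
205 ..................................................
206 .........................................K........
207 ..................................................
208 ..................................................
209 ..................................................
210 .K...........................................K....
211 ..................................................
212 ..............
[... 5421 characters left out ...]
.......
200 ..................................................
201 .....................WW...........................
202 ....................WWWWWW....W........K..........
203 ....................WWWWW....WWW..................
204 ....................WWWWW.WWWWWW..................
205 ..........................W.......................
206 ..................................................
207 ..................................................
208 ..................................................
209 ..................................................
210 ..................................................
211 ......................................K...........
scene diff px 5
side diff px 210
```

Run:
```python
from k import *
for n in('scene','side'):
    for k in(0,9):
        im=load(n,k)['color'].astype(int); r,g,b=im[...,0],im[...,1],im[...,2]; M=(r>g+60)&(r>b+60)
        w=(slice(145,182),slice(322,338)) if n=='scene' else (slice(165,210),slice(268,285)); ys,xs=np.nonzero(M[w]); print(n,k,len(xs),xs.mean().round(2),ys.mean().round(2))
from plant import sign_off
print(sign_off())
```

```text
scene 0 185 6.12 21.23
scene 9 43 8.67 25.79
side 0 180 8.02 24.75
side 9 182 8.02 24.85
the job is handed in; nothing more can be done
None
```

The job is done and handed in at 28.7 s: the wide brush was unhooked with little force on the hook, stood in the barrel, given two full strokes to the floor and left standing in the mug, which had not moved. The slim brush is unchanged in the side view (the arm partly blocks it in the scene view), other objects were only spot-checked, and I viewed 11 pictures against the limit of 10, measuring only by numbers after that.

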